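Load the ladder lift and record the repaired finger drives

ROBOT

A 6-joint arm with a two-finger parallel gripper is mounted at the origin on the work surface. World frame = base frame: x ahead of the robot, y to its left, z up, the work surface at z = 0. Lengths are in m, angles in rad, forces in N, time in s.
With the tool pointing down it reaches from about 0.35 to 0.925 m from the base axis. Payload 6.4 kg.
Tool frame: the origin (TCP) lies midway between the tips of the shut fingers; the grasp point (between the pads) lies 19 mm behind it (ctrl.grip_point_offset is the z of the grasp point in the tool frame, in m); z points along the fingers, y is the line along which they close (so a half turn about z gives the same grasp; the last joint's range is limited). The gripper opens to 85 mm and grips with 20 to 120 N. Pads are 22 mm wide; open, the fingers measure 114 mm over their backs; the gripper's body (76 mm by 85 mm) begins 54 mm behind the grasp point. The pads swing forward as they close: fully open they stand 13 mm farther back than shut.
Start: joints at [1.04, 0.245, 1.558, -0, 1.339, -0.174], TCP at [0.227, 0.609, 0.231] pointing down, gripper open.
Joint ranges: [-3.13, 3.13], [-1.02, 2.26], [0.13, 2.54], [-0.95, 4.09], [0.21, 2.88], [-2.74, 2.74]. Speed limits (rad/s): [2.57, 2.57, 3.14, 3.14, 3.14, 3.14].

INTERFACE

Orientations are given as a unit quaternion [w, x, y, z].
In Python, from station import ctrl, capture, camera_info, order gives the robot as it stands. The module is installed in compiled form; this text tells all that it offers.
- The arm moves only by the tool play_rows, never from a script. Its argument "moves" is one flat list of numbers, 7 for each row, row after row: the shift along the tool's x, y, z in units of 40 mm (1.0 is 40 mm), then the turn, a rotation vector about the tool's x, y, z in units of 5 degrees (1.0 is 5 degrees), then the closure in counts, from 0 (fully open) to 255 (shut). In form: [dx, dy, dz, wx, wy, wz, jaw, dx, dy, dz, wx, wy, wz, jaw, ...]. A call has 1 to 20 rows; each row is the pose to reach, as a shift and turn from the pose commanded when the call began, along the tool's axes at that moment; what a row does not reach only later rows make up. A row lasts 1/12 s, in which the tool goes at most 41.7 mm and 7.16 degrees, less where a joint would pass 70% of its speed; a pose out of reach is approached as far as the arm can. A call with a gripper value outside its range is refused whole. The fingers move at their own pace and stop on an object; "grip_force" is the grip in N (left out, the last holds). Time passes only in rows, so rows that repeat a pose let the fingers close. It gives the time, the measured TCP pose, the force, the opening and the grip force at its end, in the units of the state.
- ctrl.get_obs(): the state, without advancing time (a new reading comes with each control period).
- capture(name): name is "side" or "top"; returns the picture (420x560x3 uint8, red, green, blue); there is no depth.
- camera_info(name): a dict with "mtx" (3x3 intrinsics, pixels), "view" (4x4, takes a point from world to camera coordinates). Camera axes: x right, y up, looking along -z (the intrinsics and any distortion apply to the point x, -y, -z); pixel columns grow to the right and rows downward; lengths in m; the calibration is good to about 2 mm. A picture is of the moment at which its call begins. camera_info takes no time and is no camera call.
- order.job_done(): hands the job in; it is judged then, once.
The state is a dict: "time": time; "qpos": joint angles; "qvel": joint speeds; "tau": joint torques, N m; "position": TCP position; "tcp_rot": TCP orientation; "force": force on the tool from outside, world axes, zero at the start; "wrist_torque": the same for the moment, N m; "grip_width": finger opening in m; "gripper_force": force on a finger pad.
Only numpy, scipy, OpenCV 4.12 (cv2) and the standard library are available. Lean on these libraries where they do the work, as an engineer would, in place of code of your own. Each camera call takes 0.05 s, during which the arm holds its last target. There are 200 camera calls.

TASK

The repaired finger drives on the bench must be recorded by the inspection camera: put the two screwdrivers that were left in the lift tray into the yellow basket and lay every finger drive in the tray, none on top of another. When that is done, lift the tray by its orange handle until its yellow pawl has cleared the red top rung, lower it until the pawl sits on that rung and let go; only then press the red capture button fully down and release it. Leave the drives in the raised tray and the other things on the bench where they stand.

Things in the scene. Friction and masses are not known exactly. Their poses are not given: they have to be found in the camera images.
- drive0: finger drive, one of up to four alike (absent ones read None): a silver block with a blue end and a white round end, 72 x 34 x 30 mm (its x, y, z), 60 to 130 g; origin at its centre, x along its length; at the start it lies flat on the bench, its 30 mm side upright
- drive1: finger drive, one of up to four alike (absent ones read None): a silver block with a blue end and a white round end, 72 x 34 x 30 mm (its x, y, z), 60 to 130 g; origin at its centre, x along its length; at the start it lies flat on the bench, its 30 mm side upright
- drive2: finger drive, one of up to four alike (absent ones read None): a silver block with a blue end and a white round end, 72 x 34 x 30 mm (its x, y, z), 60 to 130 g; origin at its centre, x along its length; at the start it lies flat on the bench, its 30 mm side upright
- drive3: finger drive, one of up to four alike (absent ones read None): a silver block with a blue end and a white round end, 72 x 34 x 30 mm (its x, y, z), 60 to 130 g; origin at its centre, x along its length; at the start it lies flat on the bench, its 30 mm side upright
- driver_mid (a point): screwdriver with green handle, 150 mm long, 80 g; this point is on its axis at mid-length, where the handle ends and the blade shaft begins; x points along the axis to the blade tip. The handle (26 mm diameter, 75 mm long) is on the -x side, its middle at x = -37 mm. At the start it lies in the lift tray, its axis 13 mm above the tray floor
- probe_mid (a point): screwdriver with blue handle, 150 mm long, 80 g; this point is on its axis at mid-length, where the handle ends and the blade shaft begins; x points along the axis to the blade tip. The handle (26 mm diameter, 75 mm long) is on the -x side, its middle at x = -37 mm. At the start it lies in the lift tray, its axis 13 mm above the tray floor
- tray_floor (a point): centre of the top face of the lift tray's floor (rises with the tray); z up. The tray is open above: inside 192 mm along this x, 166 mm along this y; lip all round 8 mm high, 4 mm thick. On the +y side stand the orange handle (y = 98 to 128 mm) and the ladder mast (two aluminium uprights, 20 mm square, at y = 195 mm, x = +-52 mm, top 290 mm above the bench)
- tray_handle (a point): centre of the top of the tray's orange handle, an upright tab 16 mm thick along the tray's x, 30 mm wide along the tray's y, its top 100 mm above the tray floor, free on all sides down to 15 mm above the floor; pinch it from above across the 16 mm
- pawl_pivot (a point): pivot of the yellow gravity pawl on the tray section, between the handle and the mast, 79 mm above the tray floor
- tray (a joint): height of the tray section on the ladder mast, m: 0 at its lowest (tray floor 36 mm above the bench), upper stop 0.135. Slides straight up; 0.44 kg empty; damped (35 N per m/s), so let go it sinks slowly until the pawl catches a rung. With the pawl seated it reads 0 on the lowest steel rung, 0.050 on the middle steel rung, 0.100 on the red top rung. Once seated it cannot be lowered by hand
- pawl (a joint): angle of the gravity pawl, rad: 0 (within 0.05) when out over a rung or free, up to about 0.65 while a rung pushes it aside. Raising the tray carries it past a rung by itself; it falls back out by its counterweight about 15 mm above that rung's seat (tray at about 0.116 for the red rung), after which lowering seats it
- basket: yellow basket fixed to the bench, 220 x 170 x 60 mm outside (its x, y, z), walls and floor 5 mm; origin at the centre of its underside; a spanner lies in it
- capture_top (a point): centre of the top of the red capture button, 36 mm diameter, on a white console 75 x 85 x 28 mm (its button stands about 22 mm proud of the console); it goes straight down
- capture (a joint): travel of the capture button, m: 0 released, 0.006 fully down; springs back; fully down takes 5 N
- meter: yellow handheld multimeter, 130 x 65 x 34 mm; not part of the job, leave it; origin at the centre of its underside
- flux: amber bottle, 44 mm diameter, 100 mm high; not part of the job, leave it; origin at the centre of its underside
- reel: brass-coloured solder reel standing on its flat face, 60 mm diameter, 35 mm high; not part of the job, leave it; origin at the centre of its underside
- prosthesis: black artificial hand lying on the bench, about 160 x 110 x 55 mm; not part of the job, leave it; origin at the centre of its underside
- mug: blue mug, 80 mm diameter, 90 mm high; not part of the job, leave it; origin at the centre of its underside
- cover: red round cover lying flat, 64 mm diameter, 10 mm high; not part of the job, leave it; origin at the centre of its underside
Mind the look-alikes: they are no part of the job. What is meant by the part that bears capture_top is not purple, and is the smaller of those in its own colour.

How it is judged:
By the outcome, as a careful person would: the job done as asked, in the order asked, and still so for the second after the job is handed in, with the robot touching nothing.
Of drive0, drive1, drive2, drive3 only 2 to 4 are there at a start; the rules pass over those that are not, and their reading is None.
At some moment in a run one of drive0, drive1, drive2, drive3 may be knocked a few centimetres aside while the robot is not near it.
Once in a run the grip may slacken for a moment while it holds something.
It also fails if it takes over 208 s, if anything falls off the work surface, if the arm or the gripper's body presses on something with over 40 N, if the wrist force passes 120 N, or if a joint passes its speed limit or range.

## Working session

There is one attempt and no reset: what is moved stays moved. The work goes in short steps, Python scripts to look and compute and a tool call to move; the robot and the scene stay as the last step left them, time stands still between calls to the robot, and variables do not carry over. Pictures are saved under pics/ and viewed, at most 17 in all, crops included, and the job is handed in when it is done.

Besides the shell and the picture viewer there is one more tool, called after "Request:" as name(argument=value, ...) on one line, values as JSON. play_rows: Moves the arm, as the interface text tells. Its arguments: {"type":"object","properties":{"moves":{"type":"array"},"grip_force":{"type":"number"}},"required":["moves"]}

```bash
mkdir -p pics; ls; cat > h.py <<'E'
import numpy as np, cv2
from scipy.spatial.transform import Rotation as R
from station import ctrl, capture, camera_info, order
def snap(name,fn=None):
    im=capture(name)
    if fn: cv2.imwrite('pics/'+fn,im[:,:,::-1])
    return im
def ray(name,uv):
    c=camera_info(name); K=np.array(c['mtx']); V=np.array(c['view'])
    d=np.linalg.inv(K)@np.array([uv[0],uv[1],1.]); d=np.array([d[0],-d[1],-d[2]])
    Rm=V[:3,:3]; o=-Rm.T@V[:3,3]; return o,Rm.T@d
def onz(name,uv,z):
    o,d=ray(name,uv); return o+d*(z-o[2])/d[2]
def tri(uv1,uv2,n1='top',n2='side'):
    o1,d1=ray(n1,uv1);o2,d2=ray(n2,uv2)
    A=np.stack([d1,-d2],1); s=np.linalg.lstsq(A,o2-o1,rcond=None)[0]
    a=o1+s[0]*d1;b=o2+s[1]*d2; return (a+b)/2,np.linalg.norm(a-b)
def proj(name,p):
    c=camera_info(name);V=np.array(c['view']);q=V[:3,:3]@np.array(p)+V[:3,3]
    q=np.array(c['mtx'])@np.array([q[0],-q[1],-q[2]]);return q[:2]/q[2]
E
python3 - <<'E'
from h import *
for n in('top','side'):
    snap(n,n+'0.png'); c=camera_info(n); print({k:(np.round(v,3).tolist() if k in('mtx','view') else v) for k,v in c.items()})
    print(ray(n,(280,210)))
o=ctrl.get_obs(); print(o); print(ctrl.grip_point_offset)
E
```

```text
pics
{'mtx': [[502.908, 0.0, 264.377], [0.0, 502.908, 218.995], [0.0, 0.0, 1.0]], 'view': [[0.063, -0.998, -0.002, -0.029], [0.976, 0.061, 0.209, -0.547], [-0.208, -0.015, 0.978, -1.097], [0.0, 0.0, 0.0, 1.0]]}
(array([ 0.30740812, -0.01260185,  1.18717879]), array([ 0.22747238, -0.014711  , -0.97433303]))
{'mtx': [[409.144, 0.0, 278.135], [0.0, 409.144, 212.455], [0.0, 0.0, 1.0]], 'view': [[-0.952, -0.306, -0.013, 0.513], [0.215, -0.699, 0.682, -0.21], [-0.218, 0.646, 0.732, -0.922], [0.0, 0.0, 0.0, 1.0]]}
(array([0.33267813, 0.60570311, 0.82496777]), array([ 0.21457973, -0.65171192, -0.727519  ]))
{'time': 0.1, 'qpos': array([ 1.03988577e+00,  2.45737511e-01,  1.55890238e+00, -9.86575101e-06,
        1.33871192e+00, -1.74119280e-01]), 'qvel': array([ 0.0003035 , -0.00215412, -0.00097639, -0.00047194,  0.00035225,
        0.00085179]), 'tau': array([-6.09687754e-05, -4.30671251e+01, -3.27130222e+01, -1.34429915e-04,
        2.89511023e-03, -4.78820780e-06]), 'position': array([0.2267725, 0.6086166, 0.2302893]), 'tcp_rot': array([-2.99179297e-04,  1.77449716e-01,  9.84129476e-01, -8.27151385e-04]), 'force': array([0.25878281, 0.01235947, 0.10208606]), 'wrist_torque': array([-0.01830501, -0.03517385, -0.01553459]), 'gripper_force': 0.0, 'grip_width': 0.08532638548967739}
-0.0187
```

View pics/top0.png

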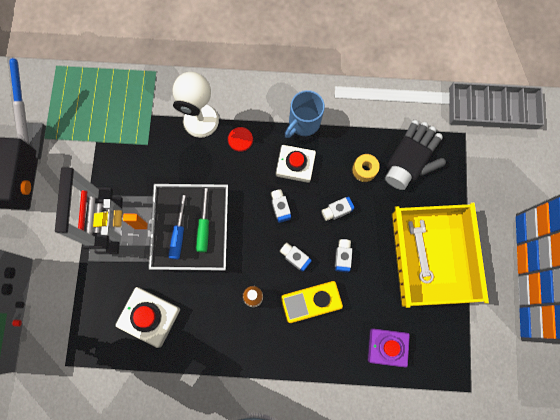

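View pics/side0.png

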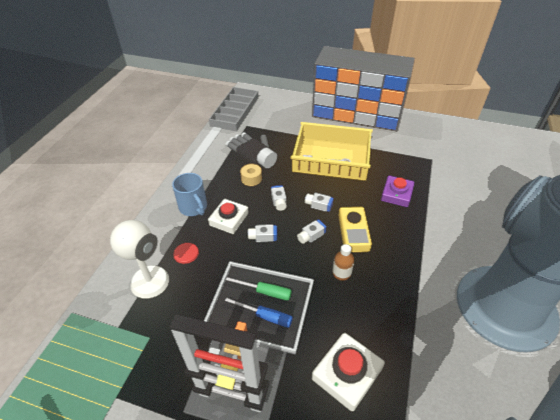

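Top picture: four drives at (281,206), (338,209), (295,256), (344,254), screwdrivers at (178,230) blue and (203,225) green, tray (188,227), basket (440,255). There are three button candidates: white console (295,162), larger white console (146,317) and purple (389,347). The smaller white one fits; I'll check sizes.

```bash
cat > seg.py <<'E'
from h import *
def blobs(mask,amin=60):
    mask=mask.astype(np.uint8); n,l,s,c=cv2.connectedComponentsWithStats(mask)
    return [(l==i,s[i],c[i]) for i in range(1,n) if s[i][4]>=amin]
def drives(im,cam='top',box=(235,175,375,300)):
    x0,y0,x1,y1=box
    hsv=cv2.cvtColor(im,cv2.COLOR_RGB2HSV).astype(int); g=im.astype(int).max(2)
    m=np.zeros(g.shape,bool); m[y0:y1,x0:x1]=(g>80)[y0:y1,x0:x1]
    m=cv2.morphologyEx(m.astype(np.uint8),cv2.MORPH_CLOSE,np.ones((3,3)))
    out=[]
    for b,s,c in blobs(m,200):
        blue=b&(hsv[...,0]>95)&(hsv[...,0]<130)&(hsv[...,1]>90)
        hs=(hsv[...,0]>12)&(hsv[...,0]<35)&(hsv[...,1]>120)&b
        if hs.sum()>30 or blue.sum()<5: continue
        ys,xs=np.nonzero(b); P=np.array([onz(cam,(x,y),.015)[:2] for x,y in zip(xs,ys)])
        bl=np.array([onz(cam,(x,y),.015)[:2] for y,x in np.argwhere(blue)]).mean(0)
        r=cv2.minAreaRect((P*1000).astype(np.float32))
        C=np.array(r[0])/1000; w,h=r[1]; a=np.radians(r[2]); 
        if h>w: a+=np.pi/2
        d=np.array([np.cos(a),np.sin(a)])
        out.append((c.round(0),C.round(4),round(np.degrees(a)%180,1),np.round(r[1],0),bl.round(3)))
    return out
E
python3 - <<'E'
from seg import *
im=cv2.imread('pics/top0.png')[:,:,::-1].copy()
for d in drives(im): print('D',*d)
hsv=cv2.cvtColor(im,cv2.COLOR_RGB2HSV).astype(int);H,S,V=hsv[...,0],hsv[...,1],hsv[...,2]
def show(nm,m,z,amin=40):
    for b,s,c in blobs(m,amin):
        ys,xs=np.nonzero(b);P=np.array([onz('top',(x,y),z)[:2] for x,y in zip(xs,ys)])
        r=cv2.minAreaRect((P*1000).astype(np.float32)); print(nm,c.round(0),s[4],P.mean(0).round(3),np.round(r[0],0),np.round(r[1],0),round(r[2],1))
show('red',((H<6)|(H>174))&(S>150)&(V>90),.05)
show('green',(H>45)&(H<80)&(S>150)&(V>60),.049)
m=(H>100)&(H<125)&(S>150)&(V>60); m[:,:160]=0;m[:,270:]=0;show('blue',m,.049)
m=(V>150)&(S<50);m[:140]=0
show('white.028',m,.028,500); show('traylip.044',m,.044,500)
show('yellow.06',(H>22)&(H<33)&(S>150)&(V>100),.06,100)
show('orange',(H>8)&(H<20)&(S>160)&(V>120),.136)
big=cv2.resize(np.hstack([im[130:200,260:340],im[280:350,105:185],im[315:385,350:430]]),None,fx=3.3,fy=3.3,interpolation=2)
cv2.imwrite('pics/btn.png',big[:,:,::-1])
cv2.imwrite('pics/tray.png',cv2.resize(im[150:290,50:240],None,fx=4,fy=4,interpolation=2)[:,:,::-1])
E
```

```text
D [280. 206.] [ 0.5937 -0.0295] 21.0 [79. 37.] [ 0.563 -0.04 ]
D [338. 209.] [ 0.5926 -0.1668] 118.5 [39. 77.] [ 0.61  -0.197]
D [343. 256.] [ 0.4826 -0.184 ] 1.5 [76. 37.] [ 0.45  -0.183]
D [295. 256.] [ 0.4733 -0.0708] 54.6 [74. 38.] [ 0.455 -0.098]
red [240. 139.] 489 [0.742 0.076] [741.  76.] [61. 58.] 4.5
red [296. 159.] 191 [ 0.699 -0.061] [698. -61.] [37. 33.] 3.0Traceback (most recent call last):
  File "<stdin>", line 9, in <module>
  File "<stdin>", line 7, in show
  File "h.py", line 13, in onz
    o,d=ray(name,uv); return o+d*(z-o[2])/d[2]
        ~~~^^^^^^^^^
  File "h.py", line 9, in ray
    c=camera_info(name); K=np.array(c['mtx']); V=np.array(c['view'])
ValueError: time passes only in moves, steps and waits
```

```bash
sed -i 's/^def snap/from functools import lru_cache\ncamera_info=lru_cache(None)(camera_info)\ndef snap/' h.py
python3 - <<'E'
from seg import *
im=cv2.imread('pics/top0.png')[:,:,::-1].copy()
hsv=cv2.cvtColor(im,cv2.COLOR_RGB2HSV).astype(int);H,S,V=hsv[...,0],hsv[...,1],hsv[...,2]
def show(nm,m,z,amin=40):
    for b,s,c in blobs(m,amin):
        ys,xs=np.nonzero(b);P=np.array([onz('top',(x,y),z)[:2] for x,y in zip(xs,ys)])
        r=cv2.minAreaRect((P*1000).astype(np.float32)); print(nm,c.round(0),s[4],P.mean(0).round(3),np.round(r[0],0),np.round(r[1],0),round(r[2],1))
show('red',((H<6)|(H>174))&(S>150)&(V>90),.05)
show('green',(H>45)&(H<80)&(S>150)&(V>60),.049)
m=(H>100)&(H<125)&(S>150)&(V>60); m[:,:160]=0;m[:,270:]=0;show('blue',m,.049)
m=(V>150)&(S<50);m[:140]=0;m[:,:110]=0;m[340:]=0;m[:,380:]=0
show('white.028',m,.028,500); show('traylip.044',m,.044,500)
m=(H>22)&(H<33)&(S>150)&(V>100);m[:,500:]=0;show('yellow.06',m,.06,100)
m=(H>8)&(H<20)&(S>160)&(V>120);m[:,500:]=0;show('orange',m,.136)
big=cv2.resize(np.hstack([im[130:200,260:340],im[280:350,105:185],im[315:385,350:430]]),None,fx=3.3,fy=3.3,interpolation=2)
cv2.imwrite('pics/btn.png',big[:,:,::-1])
cv2.imwrite('pics/tray.png',cv2.resize(im[150:290,50:240],None,fx=4,fy=4,interpolation=2)[:,:,::-1])
E
```

```text
red [240. 139.] 489 [0.742 0.076] [741.  76.] [61. 58.] 4.5
red [296. 159.] 191 [ 0.699 -0.061] [698. -61.] [37. 33.] 3.0
red [ 82. 210.] 225 [0.545 0.429] [546. 429.] [93. 14.] 2.9
red [144. 317.] 385 [0.312 0.259] [312. 259.] [46. 47.] 3.6
red [ 16. 323.] 52 [0.281 0.539] [281. 539.] [11. 20.] 3.6
red [392. 348.] 201 [ 0.279 -0.291] [ 279. -291.] [32. 33.] 0.8
green [202. 235.] 356 [0.502 0.145] [503. 145.] [76. 26.] 0.9
blue [176. 242.] 363 [0.483 0.204] [484. 204.] [26. 77.] 86.4
white.028 [295. 163.] 709 [ 0.696 -0.06 ] [698. -61.] [84. 79.] 82.5
white.028 [190. 227.] 708 [0.525 0.18 ] [527. 185.] [204. 184.] 3.6
white.028 [147. 315.] 1332 [0.315 0.258] [312. 258.] [112.  99.] 67.8
traylip.044 [295. 163.] 709 [ 0.691 -0.06 ] [693. -60.] [83. 78.] 82.5
traylip.044 [190. 227.] 708 [0.522 0.177] [524. 182.] [201. 182.] 3.6
traylip.044 [147. 315.] 1332 [0.315 0.254] [311. 254.] [110.  98.] 67.8
yellow.06 [366. 166.] 329 [ 0.69  -0.226] [ 690. -226.] [51. 54.] 3.6
yellow.06 [441. 256.] 7621 [ 0.489 -0.397] [ 492. -393.] [230. 193.] 6.6
yellow.06 [100. 219.] 183 [0.523 0.382] [524. 381.] [33. 32.] 3.6
yellow.06 [316. 300.] 958 [ 0.371 -0.121] [ 367. -111.] [ 64. 127.] 19.0
orange [ 25. 187.] 112 [0.569 0.526] [570. 525.] [28. 19.] 9.2
orange [136. 222.] 196 [0.507 0.277] [509. 281.] [31. 51.] 3.6
orange [249. 296.] 114 [0.366 0.025] [367.  23.] [39. 29.] 12.6
```

View pics/btn.png

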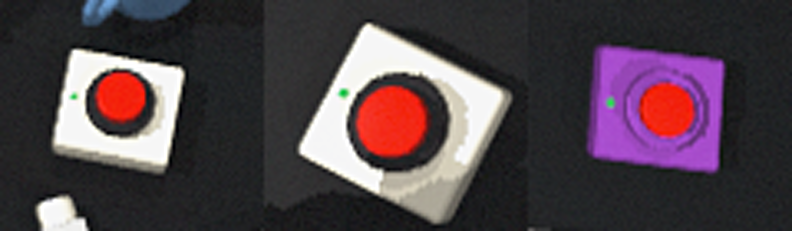

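View pics/tray.png

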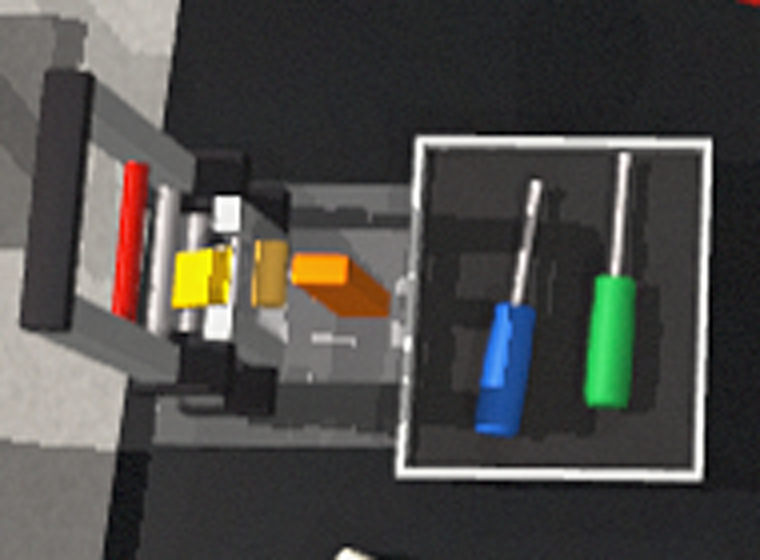

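The crop confirms it: left white console (296,159) is the small one (84x79 mm measured), the middle is larger (110x98 mm), the right is purple. The tray crop shows lip corners, green handle, blue handle, and the orange tab top at about (130,217).

```bash
cat >> h.py <<'E'
def go(p,psi,verbose=True,start=None):
    """print move units from present pose to TCP p, tool down, tool y at azimuth psi deg"""
    o=ctrl.get_obs(); q=o['tcp_rot']; R0=R.from_quat([q[1],q[2],q[3],q[0]]).as_matrix(); p0=o['position']
    if start is not None: p0,R0=start
    best=None
    for s in (psi,psi+180):
        a=np.radians(s); y=np.array([np.cos(a),np.sin(a),0]); z=np.array([0,0,-1.]); Rt=np.stack([np.cross(y,z),y,z],1)
        w=R.from_matrix(R0.T@Rt).as_rotvec()
        if best is None or np.linalg.norm(w)<np.linalg.norm(best[0]): best=(w,Rt)
    d=R0.T@(np.array(p)-p0)
    print('shift',np.round(d/.04,2),'turn',np.round(np.degrees(best[0])/5,2),'rows>=',int(np.ceil(max(np.linalg.norm(d)/.0417,np.degrees(np.linalg.norm(best[0]))/7.16))))
    return np.array(p),best[1]
E
python3 - <<'E'
from seg import *
im=cv2.imread('pics/top0.png')[:,:,::-1].copy();sd=cv2.imread('pics/side0.png')[:,:,::-1].copy()
for uv in [(153.5,184.5),(228,185),(225.5,269.5),(149.5,269.5)]: print('lip',onz('top',uv,.044).round(3))
def hs(i): h=cv2.cvtColor(i,cv2.COLOR_RGB2HSV).astype(int);return h[...,0],h[...,1],h[...,2]
def cen(i,f,box):
    x0,y0,x1,y1=box;m=f(*hs(i));k=np.zeros_like(m);k[y0:y1,x0:x1]=m[y0:y1,x0:x1]
    b=max(blobs(k,10),key=lambda b:b[1][4]);ys,xs=np.nonzero(b[0]);return b[2],np.stack([xs,ys],1)
G=lambda H,S,V:(H>45)&(H<80)&(S>150)&(V>60)
B=lambda H,S,V:(H>100)&(H<125)&(S>150)&(V>60)
Rd=lambda H,S,V:((H<6)|(H>174))&(S>150)&(V>90)
for n,f,bt,bs in [('green',G,(150,180,230,270),(200,270,300,340)),('blue',B,(150,180,230,270),(200,290,310,340)),('button',Rd,(270,140,320,180),(205,195,250,225))]:
    a,P=cen(im,f,bt);b,Q=cen(sd,f,bs);p,e=tri(a,b)
    print(n,a.round(1),b.round(1),p.round(3),round(e,4))
    W=np.array([onz('top',u,.049)[:2] for u in P]);l=cv2.fitLine((W*1000).astype(np.float32),2,0,.01,.01).ravel();print('  fit ang',np.degrees(np.arctan2(l[1],l[0])))
for tip,n in [((206.2,188.5),'green tip'),((183.8,195.5),'blue tip')]: print(n,onz('top',tip,.049).round(3))
print('handle top',onz('top',(130.3,217),.136).round(3), 'pred side',proj('side',onz('top',(130.3,217),.136)))
m=(lambda H,S,V:(H>22)&(H<33)&(S>150)&(V>100))(*hs(im));m[:,:380]=0;m[:200]=0;m[:,500:]=0
P=np.argwhere(m)[:,::-1];W=np.array([onz('top',u,.06)[:2] for u in P]);r=cv2.minAreaRect((W*1000).astype(np.float32));print('basket',r,cv2.boxPoints(r).round())
cv2.imwrite('pics/bask.png',cv2.resize(np.hstack([im[195:315,380:500],sd[310:390,180:300][:80].repeat(1,0) if 0 else cv2.resize(sd[310:390,190:280],(135,120))]),None,fx=3,fy=3,interpolation=2)[:,:,::-1])
print('g'); s=go((.502,.145,.12),90)
E
```

```text
lip [0.617 0.272 0.044]
lip [0.627 0.096 0.044]
lip [0.428 0.086 0.044]
lip [0.417 0.259 0.044]Traceback (most recent call last):
  File "<stdin>", line 12, in <module>
  File "<stdin>", line 7, in cen
ValueError: max() iterable argument is empty
```

```bash
python3 - <<'E'
from seg import *
im=cv2.imread('pics/top0.png')[:,:,::-1].copy();sd=cv2.imread('pics/side0.png')[:,:,::-1].copy()
def hs(i): h=cv2.cvtColor(i,cv2.COLOR_RGB2HSV).astype(int);return h[...,0],h[...,1],h[...,2]
def cen(i,f,box):
    x0,y0,x1,y1=box;m=f(*hs(i));k=np.zeros_like(m);k[y0:y1,x0:x1]=m[y0:y1,x0:x1]
    bl=blobs(k,10)
    if not bl: return np.array([0,0.]),None
    b=max(bl,key=lambda b:b[1][4]);ys,xs=np.nonzero(b[0]);return b[2],np.stack([xs,ys],1)
G=lambda H,S,V:(H>45)&(H<85)&(S>110)&(V>50)
B=lambda H,S,V:(H>100)&(H<125)&(S>120)&(V>50)
Rd=lambda H,S,V:((H<6)|(H>174))&(S>130)&(V>80)
for n,f,bt,bs in [('green',G,(150,180,230,270),(200,270,310,340)),('blue',B,(150,180,230,270),(200,290,310,340)),('button',Rd,(270,140,320,180),(205,195,250,225))]:
    a,P=cen(im,f,bt);b,Q=cen(sd,f,bs);p,e=tri(a,b)
    print(n,a.round(1),b.round(1),p.round(3),round(e,4))
    W=np.array([onz('top',u,.049)[:2] for u in P]);l=cv2.fitLine((W*1000).astype(np.float32),2,0,.01,.01).ravel();print('  fit ang',np.degrees(np.arctan2(l[1],l[0])))
for tip,n in [((206.2,188.5),'green tip'),((183.8,195.5),'blue tip')]: print(n,onz('top',tip,.049).round(3))
print('handle top',onz('top',(130.3,217),.136).round(3), 'pred side',proj('side',onz('top',(130.3,217),.136)))
m=(lambda H,S,V:(H>22)&(H<33)&(S>150)&(V>100))(*hs(im));m[:,:380]=0;m[:200]=0;m[:,500:]=0
P=np.argwhere(m)[:,::-1];W=np.array([onz('top',u,.06)[:2] for u in P]);r=cv2.minAreaRect((W*1000).astype(np.float32));print('basket',r,cv2.boxPoints(r).round())
cv2.imwrite('pics/bask.png',cv2.resize(np.hstack([im[195:315,380:500],cv2.resize(sd[310:390,190:280],(135,120))]),None,fx=3,fy=3,interpolation=2)[:,:,::-1])
print('g'); s=go((.502,.145,.12),90)
E
```

```text
green [202.1 235.1] [273.3 290.4] [0.503 0.146 0.047] 0.0008
  fit ang 1.0794777
blue [175.9 242.2] [274.1 316. ] [0.482 0.205 0.047] 0.0019
  fit ang -3.2174299
button [296.1 159.1] [227.2 208.2] [ 0.701 -0.061  0.042] 0.0023
  fit ang -1.0599531
green tip [0.614 0.146 0.049]
blue tip [0.594 0.197 0.049]
handle top [0.518 0.29  0.136] pred side [239.57516456 326.99568779]
basket ((492.2965087890625, -392.84063720703125), (229.94598388671875, 192.77142333984375), 6.616110324859619) [[ 367. -310.]
 [ 389. -502.]
 [ 618. -475.]
 [ 595. -284.]]
g
shift [-10.5   -8.45   2.77] turn [-0.02 -0.01 -4.09] rows>= 14
```

View pics/bask.png

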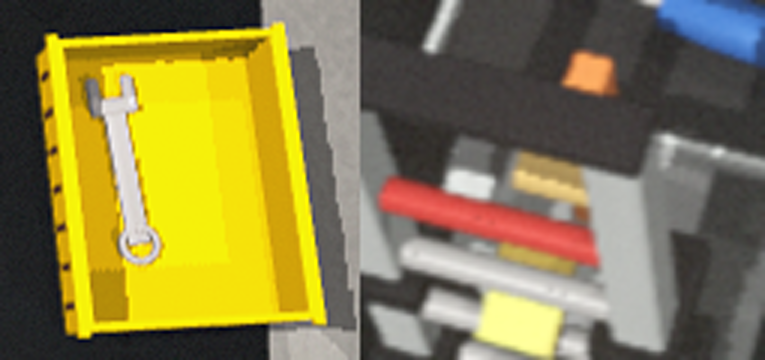

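```bash
python3 - <<'E'
from h import *
go((.32,.25,.25),90);go((.505,.146,.12),91);go((.505,.146,.04),91)
for uv in [(397.3,208.3),(473.3,205.7),(487.3,302.3),(404,305.7)]: print(onz('top',uv,.06).round(3))
for uv in [(404,222),(426,274)]: print('spanner',onz('top',uv,.01).round(3))
E
```

```text
shift [-5.32 -7.59 -0.48] turn [-0.02 -0.01 -4.09] rows>= 9
shift [-10.56  -8.4    2.77] turn [-0.02 -0.01 -4.29] rows>= 14
shift [-10.56  -8.4    4.77] turn [-0.02 -0.01 -4.29] rows>= 14
[ 0.591 -0.299  0.06 ]
[ 0.608 -0.473  0.06 ]
[ 0.39  -0.499  0.06 ]
[ 0.371 -0.315  0.06 ]
spanner [ 0.571 -0.328  0.01 ]
spanner [ 0.45 -0.38  0.01]
```

Request:
play_rows(grip_force=40, moves=[-5.32,-7.59,-0.48,0,0,-4.1,110,-5.32,-7.59,-0.48,0,0,-4.1,110,-5.32,-7.59,-0.48,0,0,-4.1,110,-5.32,-7.59,-0.48,0,0,-4.1,110,-5.32,-7.59,-0.48,0,0,-4.1,110,-5.32,-7.59,-0.48,0,0,-4.1,110,-5.32,-7.59,-0.48,0,0,-4.1,110,-5.32,-7.59,-0.48,0,0,-4.1,110,-5.32,-7.59,-0.48,0,0,-4.1,110,-5.32,-7.59,-0.48,0,0,-4.1,110,-10.56,-8.4,2.77,0,0,-4.3,110,-10.56,-8.4,2.77,0,0,-4.3,110,-10.56,-8.4,2.77,0,0,-4.3,110,-10.56,-8.4,2.77,0,0,-4.3,110,-10.56,-8.4,2.77,0,0,-4.3,110,-10.56,-8.4,2.77,0,0,-4.3,110,-10.56,-8.4,2.77,0,0,-4.3,110,-10.56,-8.4,2.77,0,0,-4.3,110,-10.56,-8.4,2.77,0,0,-4.3,110,-10.56,-8.4,2.77,0,0,-4.3,110])

```text
time: 1.77
position: [0.5053, 0.1476, 0.1215]
tcp_rot: [0.001, -0.01, 1.0, 0.0]
force: [0.1, -0.4, 0.5]
grip_width: 0.0486
gripper_force: 0.0
```

```bash
python3 - <<'E'
from h import *
o=ctrl.get_obs();print(o['time'],o['position'],o['grip_width'],o['qpos'].round(2));go((.505,.146,.12),91);go((.505,.146,.04),91)
E
```

```text
1.7667 [0.50526542 0.14757207 0.1215482 ] 0.04859327166910924 [ 0.07  0.09  1.95  0.    1.1  -1.52]
shift [ 0.01 -0.04  0.04] turn [0.   0.02 0.03] rows>= 1
shift [ 0.01 -0.04  2.04] turn [0.   0.02 0.03] rows>= 2
```

Request:
play_rows(grip_force=40, moves=[0,0,0.5,0,0,0,110,0,0,1,0,0,0,110,0,0,1.5,0,0,0,110,0,0,2,0,0,0,110,0,0,2,0,0,0,110,0,0,2,0,0,0,200,0,0,2,0,0,0,255,0,0,2,0,0,0,255,0,0,2,0,0,0,255,0,0,2,0,0,0,255,0,0,2,0,0,0,255,0,0,2,0,0,0,255,0,0,2,0,0,0,255,0,0,1.8,0,0,0,255,0,0,1,0,0,0,255,0,0,0,0,0,0,255,0,0,-1,0,0,0,255,0,0,-1.5,0,0,0,255,0,0,-1.5,0,0,0,255])

```text
time: 3.35
position: [0.5092, 0.147, 0.1877]
tcp_rot: [0.006, -0.009, 1.0, 0.0]
force: [1.1, -0.2, 1.1]
grip_width: 0.0233
gripper_force: 39.4
```

```bash
python3 - <<'E'
from h import *
a=np.radians(5.5);bx=np.array([np.cos(a),np.sin(a)]);by=np.array([-bx[1],bx[0]]);c=np.array([.490,-.397])
for yy in(-.042,.005):
    g=c+bx*(-.040)+by*yy; print(g.round(3))
    for z in (.18,.10,.022): go((g[0],g[1],z),95.5)
E
```

```text
[ 0.454 -0.443]
shift [  1.65 -14.71   0.17] turn [-0.    0.15 -0.89] rows>= 15
shift [  1.68 -14.71   2.16] turn [-0.    0.15 -0.89] rows>= 15
shift [  1.7  -14.71   4.11] turn [-0.    0.15 -0.89] rows>= 15
[ 0.45  -0.396]
shift [  1.74 -13.54   0.16] turn [-0.    0.15 -0.89] rows>= 14
shift [  1.77 -13.54   2.16] turn [-0.    0.15 -0.89] rows>= 14
shift [  1.79 -13.54   4.11] turn [-0.    0.15 -0.89] rows>= 14
```

Request:
play_rows(moves=[0.4,-3.7,0.1,0,0,-0.9,255,0.4,-3.7,0.1,0,0,-0.9,255,0.4,-3.7,0.1,0,0,-0.9,255,0.4,-3.7,0.1,0,0,-0.9,255,1.65,-14.7,0.16,0,0,-0.9,255,1.65,-14.7,0.16,0,0,-0.9,255,1.65,-14.7,0.16,0,0,-0.9,255,1.65,-14.7,0.16,0,0,-0.9,255,1.65,-14.7,0.16,0,0,-0.9,255,1.65,-14.7,0.16,0,0,-0.9,255,1.65,-14.7,0.16,0,0,-0.9,255,1.65,-14.7,0.16,0,0,-0.9,255,1.65,-14.7,0.16,0,0,-0.9,255,1.65,-14.7,0.16,0,0,-0.9,255,1.65,-14.7,0.16,0,0,-0.9,255,1.65,-14.7,0.16,0,0,-0.9,255,1.65,-14.7,0.16,0,0,-0.9,255,1.65,-14.7,0.16,0,0,-0.9,255])

```text
time: 4.85
position: [0.4499, -0.4415, 0.1731]
tcp_rot: [-0.001, -0.048, 0.999, 0.001]
force: [-0.3, -0.5, -0.5]
grip_width: 0.0235
gripper_force: 39.6
```

```bash
python3 - <<'E'
from h import *
o=ctrl.get_obs();print(o['grip_width'])
for z in (.10,.022): go((.454,-.443,z),95.5)
cv2.imwrite('pics/a.png',np.hstack([snap('top')[130:390,330:550],cv2.resize(snap('side')[90:250,250:450],(325,260))])[:,:,::-1])
E
```

```text
0.023545901219869138
shift [-0.1  -0.05  1.83] turn [ 0.02 -0.01  0.01] rows>= 2
shift [-0.1  -0.05  3.78] turn [ 0.02 -0.01  0.01] rows>= 4
```

View pics/a.png

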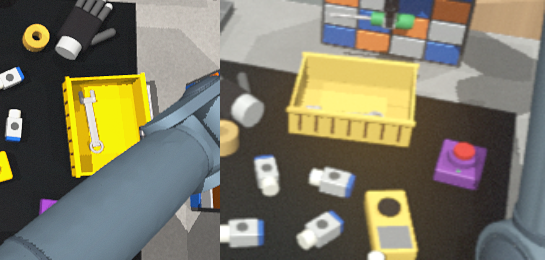

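The held screwdriver hangs above the basket's far side (top crop: arm over basket; side crop: green handle level). Lowering.

Request:
play_rows(moves=[-0.1,0,0.8,0,0,0,255,-0.1,0,1.6,0,0,0,255,-0.1,0,2.4,0,0,0,255,-0.1,0,3.0,0,0,0,255,-0.1,0,3.5,0,0,0,255,-0.1,0,3.7,0,0,0,255,-0.1,0,3.7,0,0,0,255,-0.1,0,3.7,0,0,0,220,-0.1,0,3.7,0,0,0,160,-0.1,0,3.7,0,0,0,145,-0.1,0,3.7,0,0,0,145,-0.1,0,3.7,0,0,0,145,-0.1,0,3.0,0,0,0,145,-0.1,0,2,0,0,0,145,-0.1,0,1,0,0,0,145,-0.1,0,0,0,0,0,145,-0.1,0,0,0,0,0,145])

```text
time: 6.37
position: [0.4576, -0.4464, 0.1853]
tcp_rot: [0.005, -0.049, 0.999, -0.007]
force: [0.6, -1.0, 1.8]
grip_width: 0.037
gripper_force: 0.0
```

```bash
python3 - <<'E'
from h import *
o=ctrl.get_obs();print(o['grip_width'],o['position'])
for z in (.18,.12,.040): go((.485,.204,z),86.8)
E
```

```text
0.036982283539886744 [ 0.45759907 -0.44642529  0.18528251]
shift [-2.26 16.12 -0.1 ] turn [-0.17  0.12  1.75] rows>= 16
shift [-2.25 16.14  1.4 ] turn [-0.17  0.12  1.75] rows>= 16
shift [-2.23 16.17  3.4 ] turn [-0.17  0.12  1.75] rows>= 16
```

Request:
play_rows(moves=[-2.25,16.1,0,0,0,1.75,110,-2.25,16.1,0,0,0,1.75,110,-2.25,16.1,0,0,0,1.75,110,-2.25,16.1,0,0,0,1.75,110,-2.25,16.1,0,0,0,1.75,110,-2.25,16.1,0,0,0,1.75,110,-2.25,16.1,0,0,0,1.75,110,-2.25,16.1,0,0,0,1.75,110,-2.25,16.1,0,0,0,1.75,110,-2.25,16.1,0,0,0,1.75,110,-2.25,16.1,0,0,0,1.75,110,-2.25,16.1,0,0,0,1.75,110,-2.25,16.1,0,0,0,1.75,110,-2.25,16.1,0,0,0,1.75,110,-2.25,16.1,0,0,0,1.75,110,-2.25,16.1,0,0,0,1.75,110,-2.25,16.1,0,0,0,1.75,110,-2.25,16.1,0,0,0,1.75,110,-2.25,16.1,0,0,0,1.75,110,-2.25,16.1,0,0,0,1.75,110])

```text
time: 8.03
position: [0.4816, 0.2067, 0.1741]
tcp_rot: [0.0, 0.029, 1.0, -0.0]
force: [-0.0, 1.0, 0.5]
grip_width: 0.0484
gripper_force: 0.0
```

```bash
python3 - <<'E'
from h import *
from seg import *
o=ctrl.get_obs();print(o['grip_width'],o['position'])
for z in (.18,.040): go((.485,.204,z),86.8)
im=snap('top','t1.png')
for d in drives(im): print(*d)
cv2.imwrite('pics/b.png',cv2.resize(im[100:330,100:500],(800,460))[:,:,::-1])
E
```

```text
0.04841358484583991 [0.48162836 0.20669299 0.17411817]
shift [-0.09 -0.06 -0.15] turn [-0.    0.   -0.01] rows>= 1
shift [-0.09 -0.06  3.35] turn [-0.    0.   -0.01] rows>= 4
[280. 206.] [ 0.5936 -0.0295] 21.0 [79. 37.] [ 0.563 -0.04 ]
[338. 209.] [ 0.5923 -0.1666] 120.3 [39. 79.] [ 0.609 -0.197]
[344. 256.] [ 0.4824 -0.1857] 177.2 [37. 77.] [ 0.45  -0.184]
[295. 256.] [ 0.4732 -0.0712] 55.4 [75. 38.] [ 0.454 -0.098]
```

View pics/b.png

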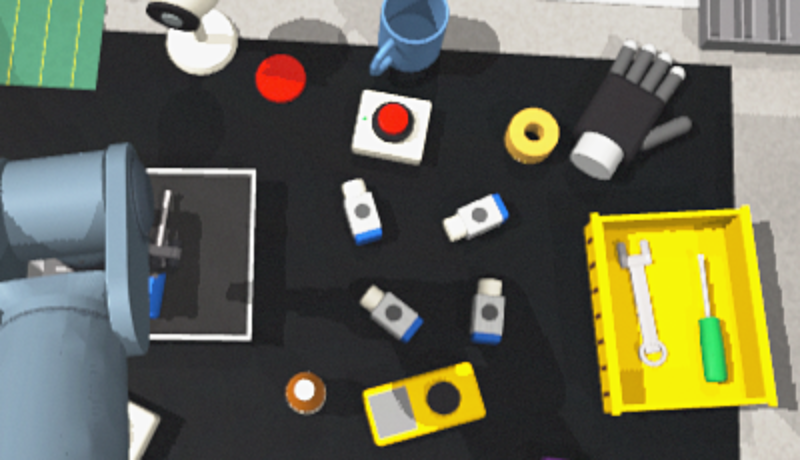

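Top view: green screwdriver lies in the basket at (710,320) of the crop, clear of the spanner; drives unmoved. Now the blue one.

Request:
play_rows(grip_force=40, moves=[-0.09,-0.06,0.8,0,0,0,110,-0.09,-0.06,1.6,0,0,0,110,-0.09,-0.06,2.4,0,0,0,110,-0.09,-0.06,3,0,0,0,110,-0.09,-0.06,3.35,0,0,0,110,-0.09,-0.06,3.35,0,0,0,110,-0.09,-0.06,3.35,0,0,0,200,-0.09,-0.06,3.35,0,0,0,255,-0.09,-0.06,3.35,0,0,0,255,-0.09,-0.06,3.35,0,0,0,255,-0.09,-0.06,3.35,0,0,0,255,-0.09,-0.06,3.35,0,0,0,255,-0.09,-0.06,3.35,0,0,0,255,-0.09,-0.06,3,0,0,0,255,-0.09,-0.06,2,0,0,0,255,-0.09,-0.06,1,0,0,0,255,-0.09,-0.06,0,0,0,0,255,-0.09,-0.06,0,0,0,0,255,-0.09,-0.06,0,0,0,0,255])

```text
time: 9.67
position: [0.4867, 0.2056, 0.1772]
tcp_rot: [0.003, 0.028, 1.0, 0.001]
force: [-0.0, 0.6, -0.6]
grip_width: 0.0236
gripper_force: 43.1
```

```bash
python3 - <<'E'
from h import *
o=ctrl.get_obs();print(o['grip_width'])
for z in (.18,.022): go((.450,-.396,z),95.5)
E
```

```text
0.023572741443503506
shift [  0.08 -15.07  -0.1 ] turn [ 0.01  0.07 -1.74] rows>= 15
shift [  0.1  -15.07   3.85] turn [ 0.01  0.07 -1.74] rows>= 15
```

Request:
play_rows(moves=[0.08,-14.9,-0.1,0,0,-1.75,255,0.08,-14.9,-0.1,0,0,-1.75,255,0.08,-14.9,-0.1,0,0,-1.75,255,0.08,-14.9,-0.1,0,0,-1.75,255,0.08,-14.9,-0.1,0,0,-1.75,255,0.08,-14.9,-0.1,0,0,-1.75,255,0.08,-14.9,-0.1,0,0,-1.75,255,0.08,-14.9,-0.1,0,0,-1.75,255,0.08,-14.9,-0.1,0,0,-1.75,255,0.08,-14.9,-0.1,0,0,-1.75,255,0.08,-14.9,-0.1,0,0,-1.75,255,0.08,-14.9,-0.1,0,0,-1.75,255,0.08,-14.9,-0.1,0,0,-1.75,255,0.08,-14.9,-0.1,0,0,-1.75,255,0.08,-14.9,-0.1,0,0,-1.75,255,0.08,-14.9,-0.1,0,0,-1.75,255,0.08,-14.9,-0.1,0,0,-1.75,255,0.08,-14.9,-0.1,0,0,-1.75,255,0.08,-14.9,-0.1,0,0,-1.75,255,0.08,-14.9,-0.1,0,0,-1.75,255])

```text
time: 11.33
position: [0.4488, -0.3883, 0.1777]
tcp_rot: [-0.0, -0.049, 0.999, 0.0]
force: [0.5, -0.2, 0.2]
grip_width: 0.0234
gripper_force: 43.1
```

```bash
python3 - <<'E'
from h import *
o=ctrl.get_obs();print(o['grip_width'],o['position'])
for z in (.18,.024): go((.450,-.390,z),95.5)
E
```

```text
0.02344961521628277 [ 0.44877325 -0.3882816   0.17766263]
shift [-0.03 -0.05 -0.06] turn [ 0.01 -0.    0.03] rows>= 1
shift [-0.03 -0.05  3.84] turn [ 0.01 -0.    0.03] rows>= 4
```

Request:
play_rows(moves=[0,0,0.8,0,0,0,255,0,0,1.6,0,0,0,255,0,0,2.4,0,0,0,255,0,0,3.1,0,0,0,255,0,0,3.6,0,0,0,255,0,0,3.8,0,0,0,255,0,0,3.8,0,0,0,255,0,0,3.8,0,0,0,220,0,0,3.8,0,0,0,160,0,0,3.8,0,0,0,148,0,0,3.8,0,0,0,148,0,0,3.8,0,0,0,148,0,0,3,0,0,0,148,0,0,2,0,0,0,148,0,0,1,0,0,0,148,0,0,0,0,0,0,100,0,0,0,0,0,0,80,0,0,0,0,0,0,80])

```text
time: 12.83
position: [0.4499, -0.3915, 0.1822]
tcp_rot: [0.002, -0.048, 0.999, -0.003]
force: [0.2, -0.2, -0.1]
grip_width: 0.0583
gripper_force: 0.0
```

```bash
python3 - <<'E'
from h import *
o=ctrl.get_obs();print(o['grip_width'],o['position'])
for z in (.15,.004): go((.482,-.186,z),90)
E
```

```text
0.058337729860596654 [ 0.44994309 -0.39147463  0.18224698]
shift [-1.29  5.04  0.78] turn [-0.07  0.05  1.11] rows>= 6
shift [-1.28  5.06  4.43] turn [-0.07  0.05  1.11] rows>= 7
```

Request:
play_rows(moves=[-1.29,5.04,0.78,0,0,1.1,80,-1.29,5.04,0.78,0,0,1.1,80,-1.29,5.04,0.78,0,0,1.1,80,-1.29,5.04,0.78,0,0,1.1,80,-1.29,5.04,0.78,0,0,1.1,80,-1.29,5.04,0.78,0,0,1.1,80,-1.29,5.04,0.78,0,0,1.1,80,-1.29,5.04,0.78,0,0,1.1,80,-1.29,5.04,0.78,0,0,1.1,80,-1.29,5.04,0.78,0,0,1.1,80])

```text
time: 13.67
position: [0.4804, -0.1855, 0.147]
tcp_rot: [0.0, 0.0, 1.0, -0.0]
force: [0.4, -0.2, 0.4]
grip_width: 0.0584
gripper_force: 0.0
```

```bash
python3 - <<'E'
from h import *
from seg import *
o=ctrl.get_obs();print(o['grip_width'],o['position'])
go((.482,-.186,.004),90)
im=snap('top');sd=snap('side')
for d in drives(im): print(*d)
cv2.imwrite('pics/c.png',np.hstack([im[100:330,230:510],cv2.resize(sd[80:280,170:450],(322,230))])[:,:,::-1])
E
```

```text
0.05844867628754604 [ 0.48037601 -0.18550331  0.14695374]
shift [-0.04 -0.01  3.57] turn [-0.    0.   -0.01] rows>= 4
[280. 206.] [ 0.5936 -0.0295] 21.0 [79. 37.] [ 0.562 -0.04 ]
```

View pics/c.png

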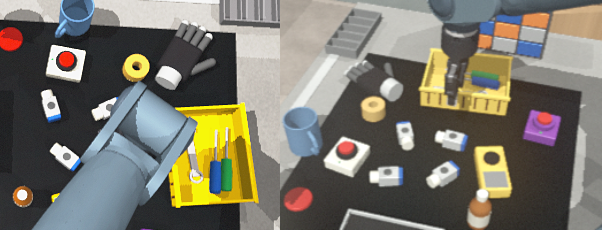

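Both screwdrivers lie in the basket (crop (215,160) and (226,160)); drive below the gripper unmoved. Grasping the first drive.

Request:
play_rows(grip_force=50, moves=[-0.04,0,0.8,0,0,0,80,-0.04,0,1.6,0,0,0,80,-0.04,0,2.4,0,0,0,80,-0.04,0,3.1,0,0,0,80,-0.04,0,3.5,0,0,0,80,-0.04,0,3.55,0,0,0,80,-0.04,0,3.55,0,0,0,140,-0.04,0,3.55,0,0,0,200,-0.04,0,3.55,0,0,0,255,-0.04,0,3.55,0,0,0,255,-0.04,0,3.55,0,0,0,255,-0.04,0,3.55,0,0,0,255,-0.04,0,3.55,0,0,0,255,-0.04,0,3,0,0,0,255,-0.04,0,2,0,0,0,255,-0.04,0,1,0,0,0,255,-0.04,0,0,0,0,0,255,-0.04,0,0,0,0,0,255,-0.04,0,0,0,0,0,255])

```text
time: 15.35
position: [0.4836, -0.1851, 0.1499]
tcp_rot: [0.003, -0.001, 1.0, -0.002]
force: [-0.7, -0.1, -1.8]
grip_width: 0.033
gripper_force: 49.5
```

```bash
cat >> h.py <<'E'
TA=np.radians(3.3);TX=np.array([np.cos(TA),np.sin(TA)]);TY=np.array([-TX[1],TX[0]]);TC=np.array([.522,.178])
SL=[(-.046,.038),(.046,.038),(-.046,-.042),(.046,-.042)]
def slot(i): return TC+TX*SL[i][0]+TY*SL[i][1]
E
python3 - <<'E'
from h import *
o=ctrl.get_obs();print(o['grip_width'],o['position'])
for i in range(4): print(slot(i).round(3))
s=slot(1)
for z in (.15,.042): go((s[0],s[1],z),93.3)
E
```

```text
0.033009819319245376 [ 0.48360147 -0.18510041  0.14990786]
[0.474 0.213]
[0.566 0.219]
[0.478 0.133]
[0.57  0.139]
shift [-2.07 10.09 -0.03] turn [-0.04  0.06 -0.65] rows>= 10
shift [-2.05 10.1   2.67] turn [-0.04  0.06 -0.65] rows>= 11
```

Request:
play_rows(moves=[-2.07,10.1,0,0,0,-0.65,255,-2.07,10.1,0,0,0,-0.65,255,-2.07,10.1,0,0,0,-0.65,255,-2.07,10.1,0,0,0,-0.65,255,-2.07,10.1,0,0,0,-0.65,255,-2.07,10.1,0,0,0,-0.65,255,-2.07,10.1,0,0,0,-0.65,255,-2.07,10.1,0,0,0,-0.65,255,-2.07,10.1,0,0,0,-0.65,255,-2.07,10.1,0,0,0,-0.65,255,-2.07,10.1,0,0,0,-0.65,255,-2.07,10.1,0,0,0,-0.65,255,-2.07,10.1,0.8,0,0,-0.65,255,-2.07,10.1,1.5,0,0,-0.65,255,-2.07,10.1,1.5,0,0,-0.65,255,-2.07,10.1,1.5,0,0,-0.65,255])

```text
time: 16.68
position: [0.5621, 0.2184, 0.0842]
tcp_rot: [-0.003, -0.028, 1.0, -0.001]
force: [0.6, 0.0, -1.1]
grip_width: 0.0335
gripper_force: 49.7
```

```bash
python3 - <<'E'
from h import *
o=ctrl.get_obs();print(o['grip_width'],o['position'],o['force'])
s=slot(1);go((s[0],s[1],.042),93.3)
E
```

```text
0.03351015295915935 [0.56214276 0.21843172 0.0841874 ] [ 0.64432126  0.03454748 -1.12694666]
shift [-0.1  -0.    1.05] turn [-0.01 -0.07 -0.01] rows>= 2
```

Request:
play_rows(moves=[-0.05,0,0.5,0,0,0,255,-0.05,0,0.9,0,0,0,255,-0.05,0,1.03,0,0,0,255,-0.05,0,1.03,0,0,0,255,-0.05,0,1.03,0,0,0,255,-0.05,0,1.03,0,0,0,180,-0.05,0,1.03,0,0,0,125,-0.05,0,1.03,0,0,0,125,-0.05,0,1.03,0,0,0,125,-0.05,0,1.03,0,0,0,125,-0.05,0,0.5,0,0,0,125,-0.05,0,0,0,0,0,125,-0.05,0,-1,0,0,0,80,-0.05,0,-1.7,0,0,0,80,-0.05,0,-1.7,0,0,0,80,-0.05,0,-1.7,0,0,0,80])

```text
time: 18.02
position: [0.5679, 0.2204, 0.1576]
tcp_rot: [0.002, -0.029, 1.0, 0.0]
force: [-0.2, 0.1, -0.6]
grip_width: 0.0587
gripper_force: 0.0
```

```bash
python3 - <<'E'
from h import *
from seg import *
o=ctrl.get_obs();print(o['grip_width'],o['position'])
im=snap('top')
for d in drives(im): print(*d)
go((.593,-.166,.15),29.5);go((.593,-.166,.15),119+90)
E
```

```text
0.05865621750092893 [0.56790791 0.22036885 0.15755692]
[280. 206.] [ 0.5938 -0.0299] 21.0 [79. 36.] [ 0.563 -0.041]
[338. 209.] [ 0.5926 -0.167 ] 120.3 [39. 78.] [ 0.609 -0.197]
[295. 256.] [ 0.473  -0.0706] 54.6 [76. 39.] [ 0.454 -0.098]
shift [-0.1  -9.67  0.13] turn [1.000e-02 1.000e-02 1.276e+01] rows>= 10
shift [-0.1  -9.67  0.13] turn [1.000e-02 1.000e-02 1.286e+01] rows>= 10
```

Request:
play_rows(moves=[-0.1,-9.67,0.1,0,0,12.8,80,-0.1,-9.67,0.1,0,0,12.8,80,-0.1,-9.67,0.1,0,0,12.8,80,-0.1,-9.67,0.1,0,0,12.8,80,-0.1,-9.67,0.1,0,0,12.8,80,-0.1,-9.67,0.1,0,0,12.8,80,-0.1,-9.67,0.1,0,0,12.8,80,-0.1,-9.67,0.1,0,0,12.8,80,-0.1,-9.67,0.1,0,0,12.8,80,-0.1,-9.67,0.1,0,0,12.8,80,-0.1,-9.67,0.1,0,0,12.8,80,-0.1,-9.67,0.1,0,0,12.8,80,-0.1,-9.67,0.1,0,0,12.8,80])

```text
time: 19.15
position: [0.592, -0.1643, 0.1495]
tcp_rot: [-0.001, 0.505, 0.863, 0.0]
force: [0.0, -0.3, 0.2]
grip_width: 0.0586
gripper_force: 0.0
```

```bash
cat >> seg.py <<'E'
def side_near(p,z=.015):
    "blue drive ends in the side view, on z=.015"
    im=snap('side');h=cv2.cvtColor(im,cv2.COLOR_RGB2HSV).astype(int)
    m=(h[...,0]>100)&(h[...,0]<125)&(h[...,1]>120)&(h[...,2]>60)
    return [onz('side',c,.015)[:2].round(3).tolist() for b,s,c in blobs(m,8) if np.linalg.norm(onz('side',c,.015)[:2]-np.array(p))<.09]
E
python3 - <<'E'
from seg import *
o=ctrl.get_obs();print(o['grip_width'],o['position'])
go((.593,-.167,.004),29)
print(side_near((.593,-.167)), [d[1:] for d in drives(cv2.imread('pics/side0.png')[:,:,::-1].copy(),'side',(240,180,345,250))])
E
```

```text
0.058588463631696126 [ 0.59198862 -0.1643199   0.14947986]
shift [-0.08 -0.01  3.64] turn [-0.01 -0.03  0.08] rows>= 4
[[0.611, -0.208]] [(array([ 0.5898, -0.1661]), np.float64(115.1), array([ 41., 102.]), array([ 0.61 , -0.208])), (array([ 0.4817, -0.1843]), np.float64(177.8), array([66., 82.]), array([ 0.448, -0.182])), (array([ 0.4713, -0.0705]), np.float64(54.2), array([89., 54.]), array([ 0.45 , -0.102])), (array([ 0.5931, -0.0284]), np.float64(18.0), array([76., 61.]), array([ 0.56 , -0.039]))]
```

Request:
play_rows(moves=[-0.05,0,0.8,0,0,0,80,-0.05,0,1.6,0,0,0,80,-0.05,0,2.4,0,0,0,80,-0.05,0,3.1,0,0,0,80,-0.05,0,3.5,0,0,0,80,-0.05,0,3.62,0,0,0,80,-0.05,0,3.62,0,0,0,140,-0.05,0,3.62,0,0,0,200,-0.05,0,3.62,0,0,0,255,-0.05,0,3.62,0,0,0,255,-0.05,0,3.62,0,0,0,255,-0.05,0,3.62,0,0,0,255,-0.05,0,3.62,0,0,0,255,-0.05,0,3,0,0,0,255,-0.05,0,2,0,0,0,255,-0.05,0,1,0,0,0,255,-0.05,0,0,0,0,0,255,-0.05,0,0,0,0,0,255,-0.05,0,0,0,0,0,255])

```text
time: 20.78
position: [0.5955, -0.1686, 0.1543]
tcp_rot: [0.003, 0.505, 0.863, 0.0]
force: [-1.0, 0.5, -1.4]
grip_width: 0.033
gripper_force: 52.2
```

```bash
python3 - <<'E'
from h import *
o=ctrl.get_obs();print(o['grip_width'],o['position'],o['force'])
s=slot(0); print(s)
for z in (.15,.042): go((s[0],s[1],z),93.3)
E
```

```text
0.03296550018148864 [ 0.59545205 -0.16860303  0.15432902] [-0.98799943  0.45117581 -1.38019749]
[0.47388884 0.21328904]
shift [9.81 2.02 0.06] turn [  0.     0.08 -12.8 ] rows>= 10
shift [9.83 2.01 2.76] turn [  0.     0.08 -12.8 ] rows>= 10
```

Request:
play_rows(moves=[9.8,2.0,0,0,0,-12.8,255,9.8,2.0,0,0,0,-12.8,255,9.8,2.0,0,0,0,-12.8,255,9.8,2.0,0,0,0,-12.8,255,9.8,2.0,0,0,0,-12.8,255,9.8,2.0,0,0,0,-12.8,255,9.8,2.0,0,0,0,-12.8,255,9.8,2.0,0,0,0,-12.8,255,9.8,2.0,0,0,0,-12.8,255,9.8,2.0,0,0,0,-12.8,255,9.8,2.0,0,0,0,-12.8,255,9.8,2.0,0,0,0,-12.8,255,9.8,2.0,0.8,0,0,-12.8,255,9.8,2.0,1.5,0,0,-12.8,255,9.8,2.0,1.5,0,0,-12.8,255,9.8,2.0,1.5,0,0,-12.8,255,9.8,2.0,1.5,0,0,-12.8,255])

```text
time: 22.2
position: [0.4724, 0.2127, 0.0916]
tcp_rot: [0.0, -0.028, 1.0, 0.0]
force: [-0.3, -0.2, -0.5]
grip_width: 0.0333
gripper_force: 52.1
```

```bash
python3 - <<'E'
from h import *
o=ctrl.get_obs();print(o['grip_width'],o['position'],o['force'])
s=slot(0);go((s[0],s[1],.042),93.3)
E
```

```text
0.033273901637474075 [0.47239085 0.21267071 0.09159655] [-0.29893087 -0.23276707 -0.47883567]
shift [-0.04  0.01  1.24] turn [-0.    0.01 -0.01] rows>= 2
```

Request:
play_rows(moves=[0,0,0.5,0,0,0,255,0,0,1,0,0,0,255,0,0,1.22,0,0,0,255,0,0,1.22,0,0,0,255,0,0,1.22,0,0,0,255,0,0,1.22,0,0,0,180,0,0,1.22,0,0,0,125,0,0,1.22,0,0,0,125,0,0,1.22,0,0,0,125,0,0,1.22,0,0,0,125,0,0,0.5,0,0,0,125,0,0,0,0,0,0,125,0,0,-1,0,0,0,80,0,0,-1.5,0,0,0,80,0,0,-1.5,0,0,0,80,0,0,-1.5,0,0,0,80])

```text
time: 23.53
position: [0.4725, 0.2136, 0.1523]
tcp_rot: [0.002, -0.029, 1.0, 0.0]
force: [-1.6, 0.7, -1.4]
grip_width: 0.0589
gripper_force: 0.0
```

```bash
python3 - <<'E'
from h import *
from seg import *
o=ctrl.get_obs();print(o['grip_width'],o['position'])
im=snap('top')
for d in drives(im): print(*d)
go((.593,-.029,.15),109)
E
```

```text
0.05893589921432522 [0.47246608 0.21355519 0.1523262 ]
[280. 206.] [ 0.5936 -0.0295] 21.0 [79. 37.] [ 0.563 -0.04 ]
[295. 256.] [ 0.4732 -0.0712] 55.4 [75. 38.] [ 0.454 -0.098]
shift [-2.69 -6.22  0.02] turn [-0.   -0.   -3.14] rows>= 7
```

Request:
play_rows(moves=[-2.7,-6.22,0,0,0,-3.15,80,-2.7,-6.22,0,0,0,-3.15,80,-2.7,-6.22,0,0,0,-3.15,80,-2.7,-6.22,0,0,0,-3.15,80,-2.7,-6.22,0,0,0,-3.15,80,-2.7,-6.22,0,0,0,-3.15,80,-2.7,-6.22,0,0,0,-3.15,80,-2.7,-6.22,0,0,0,-3.15,80,-2.7,-6.22,0,0,0,-3.15,80,-2.7,-6.22,0,0,0,-3.15,80,-2.7,-6.22,0,0,0,-3.15,80])

```text
time: 24.5
position: [0.5926, -0.0275, 0.1496]
tcp_rot: [-0.001, -0.166, 0.986, 0.001]
force: [-0.4, -0.0, -0.6]
grip_width: 0.0584
gripper_force: 0.0
```

```bash
python3 - <<'E'
from seg import *
o=ctrl.get_obs();print(o['grip_width'],o['position'])
go((.593,-.029,.004),109)
print(side_near((.593,-.029)))
E
```

```text
0.05838664374996074 [ 0.59260947 -0.02751753  0.14962827]
shift [-0.   -0.04  3.64] turn [ 0.02 -0.02  0.03] rows>= 4
[[0.56, -0.04]]
```

Request:
play_rows(moves=[0,-0.02,0.8,0,0,0,80,0,-0.02,1.6,0,0,0,80,0,-0.02,2.4,0,0,0,80,0,-0.02,3.1,0,0,0,80,0,-0.02,3.5,0,0,0,80,0,-0.02,3.62,0,0,0,80,0,-0.02,3.62,0,0,0,140,0,-0.02,3.62,0,0,0,200,0,-0.02,3.62,0,0,0,255,0,-0.02,3.62,0,0,0,255,0,-0.02,3.62,0,0,0,255,0,-0.02,3.62,0,0,0,255,0,-0.02,3.62,0,0,0,255,0,-0.02,3,0,0,0,255,0,-0.02,2,0,0,0,255,0,-0.02,1,0,0,0,255,0,-0.02,0,0,0,0,255,0,-0.02,0,0,0,0,255,0,-0.02,0,0,0,0,255])

```text
time: 26.13
position: [0.5959, -0.0301, 0.1542]
tcp_rot: [0.003, -0.166, 0.986, -0.001]
force: [0.2, -0.2, -2.1]
grip_width: 0.0338
gripper_force: 52.2
```

```bash
python3 - <<'E'
from h import *
o=ctrl.get_obs();print(o['grip_width'],o['position'],o['force'])
s=slot(3); print(s)
for z in (.15,.042): go((s[0],s[1],z),93.3)
E
```

```text
0.03380095932381954 [ 0.59591029 -0.03009098  0.15424067] [ 0.19394946 -0.18147835 -2.06927323]
[0.57034141 0.13871759]
shift [-0.77  4.2   0.09] turn [-0.03  0.07  3.15] rows>= 5
shift [-0.76  4.21  2.79] turn [-0.03  0.07  3.15] rows>= 5
```

Request:
play_rows(moves=[-0.77,4.2,0,0,0,3.15,255,-0.77,4.2,0,0,0,3.15,255,-0.77,4.2,0,0,0,3.15,255,-0.77,4.2,0,0,0,3.15,255,-0.77,4.2,0,0,0,3.15,255,-0.77,4.2,0,0,0,3.15,255,-0.77,4.2,0,0,0,3.15,255,-0.77,4.2,0.8,0,0,3.15,255,-0.77,4.2,1.5,0,0,3.15,255,-0.77,4.2,1.5,0,0,3.15,255,-0.77,4.2,1.5,0,0,3.15,255,-0.77,4.2,1.5,0,0,3.15,255])

```text
time: 27.13
position: [0.5693, 0.1381, 0.0919]
tcp_rot: [0.001, -0.028, 1.0, -0.0]
force: [0.8, 1.1, -1.2]
grip_width: 0.033
gripper_force: 52.1
```

```bash
python3 - <<'E'
from h import *
o=ctrl.get_obs();print(o['grip_width'],o['position'],o['force'])
s=slot(3);go((s[0],s[1],.042),93.3)
E
```

```text
0.03300686102962406 [0.56930137 0.13814862 0.09192614] [ 0.80974831  1.10774106 -1.18888137]
shift [-0.03  0.01  1.25] turn [-0.    0.02 -0.02] rows>= 2
```

Request:
play_rows(moves=[0,0,0.5,0,0,0,255,0,0,1,0,0,0,255,0,0,1.22,0,0,0,255,0,0,1.22,0,0,0,255,0,0,1.22,0,0,0,255,0,0,1.22,0,0,0,180,0,0,1.22,0,0,0,125,0,0,1.22,0,0,0,125,0,0,1.22,0,0,0,125,0,0,1.22,0,0,0,125,0,0,0.5,0,0,0,125,0,0,0,0,0,0,125,0,0,-1,0,0,0,100,0,0,-1.5,0,0,0,100,0,0,-1.5,0,0,0,100,0,0,-1.5,0,0,0,100])

```text
time: 28.47
position: [0.5692, 0.1394, 0.1525]
tcp_rot: [0.002, -0.029, 1.0, 0.0]
force: [-0.7, -0.3, 0.1]
grip_width: 0.052
gripper_force: 0.0
```

```bash
python3 - <<'E'
from h import *
from seg import *
o=ctrl.get_obs();print(o['grip_width'],o['position'])
im=snap('top')
for d in drives(im): print(*d)
go((.473,-.071,.15),145)
E
```

```text
0.05196942423737297 [0.56923416 0.1393554  0.15253076]
[295. 256.] [ 0.4733 -0.0706] 54.3 [75. 39.] [ 0.454 -0.098]
shift [ 2.67 -5.11  0.02] turn [  0.    -0.   -10.34] rows>= 8
```

Request:
play_rows(moves=[2.67,-5.1,0,0,0,-10.3,90,2.67,-5.1,0,0,0,-10.3,90,2.67,-5.1,0,0,0,-10.3,90,2.67,-5.1,0,0,0,-10.3,90,2.67,-5.1,0,0,0,-10.3,90,2.67,-5.1,0,0,0,-10.3,90,2.67,-5.1,0,0,0,-10.3,90,2.67,-5.1,0,0,0,-10.3,90,2.67,-5.1,0,0,0,-10.3,90,2.67,-5.1,0,0,0,-10.3,90,2.67,-5.1,0,0,0,-10.3,90,2.67,-5.1,0,0,0,-10.3,90])

```text
time: 29.52
position: [0.4832, -0.0357, 0.1482]
tcp_rot: [-0.015, -0.438, 0.899, -0.017]
force: [0.5, 0.2, 0.3]
grip_width: 0.0556
gripper_force: 0.0
```

```bash
python3 - <<'E'
from seg import *
o=ctrl.get_obs();print(o['grip_width'],o['position'])
go((.473,-.071,.004),145)
print(side_near((.473,-.071)))
E
```

```text
0.055550425747626773 [ 0.48324261 -0.03571879  0.14815385]
shift [ 0.7  -0.28  3.64] turn [-0.18 -0.49 -0.6 ] rows>= 4
[[0.451, -0.105]]
```

Request:
play_rows(moves=[0.7,-0.28,0,-0.18,-0.49,-0.6,90,0.7,-0.28,0,-0.18,-0.49,-0.6,90,0.7,-0.28,0,-0.18,-0.49,-0.6,90,0.7,-0.28,0,-0.18,-0.49,-0.6,90,0.7,-0.28,0,-0.18,-0.49,-0.6,90,0.7,-0.28,0,-0.18,-0.49,-0.6,90])

```text
time: 30.07
position: [0.4847, -0.0319, 0.1486]
tcp_rot: [-0.014, -0.441, 0.897, -0.017]
force: [0.1, 0.0, -0.6]
grip_width: 0.0553
gripper_force: 0.0
```

```bash
python3 - <<'E'
from seg import *
o=ctrl.get_obs();print(o['grip_width'],o['position'],o['qpos'])
go((.473,-.071,.15),145)
go((.473,-.071,.004),145)
print(side_near((.473,-.071)))
E
```

```text
0.055329573447107504 [ 0.48473105 -0.03188413  0.14855045] [-0.27612327 -0.04596409  2.03264314 -0.04791805  1.1522697  -2.74144089]
shift [ 0.95 -0.37  0.01] turn [-0.21 -0.46 -0.53] rows>= 1
shift [ 0.81 -0.3   3.65] turn [-0.21 -0.46 -0.53] rows>= 4
[[0.451, -0.105]]
```

The last joint ran into its range; I turn the other way round.

Request:
play_rows(moves=[0,0,0,0,0,4,90,0,0,0,0,0,16,90,0,0,0,0,0,16,90,0,0,0,0,0,16,90,0,0,0,0,0,16,90,0,0,0,0,0,16,90,0,0,0,0,0,16,90,0,0,0,0,0,16,90,0,0,0,0,0,16,90,0,0,0,0,0,16,90,0,0,0,0,0,16,90,0,0,0,0,0,16,90,0,0,0,0,0,16,90,0,0,0,0,0,16,90,0,0,0,0,0,16,90])

```text
time: 31.37
position: [0.4847, -0.0318, 0.1485]
tcp_rot: [0.001, 0.238, 0.971, -0.022]
force: [0.2, 0.4, 1.0]
grip_width: 0.0551
gripper_force: 0.0
```

```bash
python3 - <<'E'
from seg import *
o=ctrl.get_obs();print(o['grip_width'],o['position'],o['qpos'])
go((.473,-.071,.15),-35)
im=snap('top')
for d in drives(im): print(*d)
E
```

```text
0.055143780366441394 [ 0.48468428 -0.03184034  0.14848765] [-0.2760575  -0.04590329  2.0327119  -0.04792564  1.15229046 -1.34692307]
shift [-0.19 -1.    0.01] turn [ -0.49  -0.24 -16.5 ] rows>= 12
```

Request:
play_rows(moves=[-0.19,-1,0,0,0,16,90,-0.19,-1,0,0,0,16,90,-0.19,-1,0,0,0,16,90,-0.19,-1,0,0,0,16,90,-0.19,-1,0,0,0,16,90,-0.19,-1,0,0,0,16,90,-0.19,-1,0,0,0,16,90,-0.19,-1,0,0,0,16,90,-0.19,-1,0,0,0,16,90,-0.19,-1,0,0,0,16,90,-0.19,-1,0,0,0,16,90,-0.19,-1,0,0,0,16,90,-0.19,-1,0,0,0,16,90,-0.19,-1,0,0,0,16,90])

```text
time: 32.58
position: [0.4729, -0.0708, 0.1503]
tcp_rot: [0.015, 0.806, 0.591, -0.016]
force: [0.6, 1.0, -0.5]
grip_width: 0.055
gripper_force: 0.0
```

```bash
python3 - <<'E'
from seg import *
o=ctrl.get_obs();print(o['grip_width'],o['position'],o['qpos'])
go((.473,-.071,.15),-35);go((.473,-.071,.004),-35)
im=snap('top')
for d in drives(im): print(*d)
print(side_near((.473,-.071)))
E
```

```text
0.055036198103738075 [ 0.47288001 -0.07075941  0.15026942] [-0.36262476 -0.07005975  2.05207341 -0.04741393  1.15331962 -0.038674  ]
shift [-0.    0.    0.01] turn [0.12 0.49 3.51] rows>= 3
shift [ 0.15 -0.01  3.65] turn [0.12 0.49 3.51] rows>= 4
[[0.452, -0.106]]
```

Request:
play_rows(moves=[0,0,0,0.12,0.49,3.5,90,0,0,0,0.12,0.49,3.5,90,0,0,0,0.12,0.49,3.5,90,0,0,0,0.12,0.49,3.5,90,0,0,0,0.12,0.49,3.5,90,0,0,0,0.12,0.49,3.5,90])

```text
time: 33.18
position: [0.4729, -0.0707, 0.1503]
tcp_rot: [0.0, 0.887, 0.462, 0.0]
force: [-0.4, -0.6, 0.2]
grip_width: 0.0554
gripper_force: 0.0
```

```bash
python3 - <<'E'
from seg import *
o=ctrl.get_obs();print(o['grip_width'],o['position'])
go((.473,-.071,.004),-35)
print(side_near((.473,-.071)))
E
```

```text
0.055435868077028536 [ 0.47287577 -0.07073572  0.15026806]
shift [-0.    0.    3.66] turn [ 0.01  0.   -0.  ] rows>= 4
[[0.451, -0.104]]
```

Request:
play_rows(moves=[0,0,0.8,0,0,0,90,0,0,1.6,0,0,0,90,0,0,2.4,0,0,0,90,0,0,3.1,0,0,0,90,0,0,3.5,0,0,0,90,0,0,3.65,0,0,0,90,0,0,3.65,0,0,0,140,0,0,3.65,0,0,0,200,0,0,3.65,0,0,0,255,0,0,3.65,0,0,0,255,0,0,3.65,0,0,0,255,0,0,3.65,0,0,0,255,0,0,3.65,0,0,0,255,0,0,3,0,0,0,255,0,0,2,0,0,0,255,0,0,1,0,0,0,255,0,0,0,0,0,0,255,0,0,0,0,0,0,255,0,0,0,0,0,0,255])

```text
time: 34.82
position: [0.4747, -0.0715, 0.1533]
tcp_rot: [0.003, 0.888, 0.461, 0.002]
force: [-0.2, -0.4, -1.9]
grip_width: 0.0329
gripper_force: 51.5
```

```bash
python3 - <<'E'
from h import *
o=ctrl.get_obs();print(o['grip_width'],o['position'],o['force'],o['qpos'])
s=slot(2); print(s)
for p in (93.3,-86.7): go((s[0],s[1],.15),p)
E
```

```text
0.03288787157867368 [ 0.47473954 -0.07147887  0.15330733] [-0.17515878 -0.35445293 -1.94704911] [-3.86233812e-01 -7.64549329e-02  2.05146725e+00  9.51110093e-05
  1.15936681e+00  2.26872311e-01]
[0.47849397 0.1334217 ]
shift [ 4.24 -2.87  0.07] turn [ 0.07 -0.05 10.31] rows>= 8
shift [ 4.24 -2.87  0.07] turn [ 0.07 -0.05 10.31] rows>= 8
```

Request:
play_rows(moves=[4.24,-2.87,0,0,0,10.3,255,4.24,-2.87,0,0,0,10.3,255,4.24,-2.87,0,0,0,10.3,255,4.24,-2.87,0,0,0,10.3,255,4.24,-2.87,0,0,0,10.3,255,4.24,-2.87,0,0,0,10.3,255,4.24,-2.87,0,0,0,10.3,255,4.24,-2.87,0,0,0,10.3,255,4.24,-2.87,0,0,0,10.3,255,4.24,-2.87,0,0,0,10.3,255,4.24,-2.87,0.8,0,0,10.3,255,4.24,-2.87,1.5,0,0,10.3,255,4.24,-2.87,1.5,0,0,10.3,255,4.24,-2.87,1.5,0,0,10.3,255,4.24,-2.87,1.5,0,0,10.3,255])

```text
time: 36.07
position: [0.4773, 0.1338, 0.0912]
tcp_rot: [0.0, 1.0, 0.03, 0.001]
force: [1.0, 0.2, -1.3]
grip_width: 0.0329
gripper_force: 51.3
```

```bash
python3 - <<'E'
from h import *
o=ctrl.get_obs();print(o['grip_width'],o['position'],o['force'])
s=slot(2);go((s[0],s[1],.042),93.3)
E
```

```text
0.0328623815042432 [0.47732693 0.13376712 0.0911702 ] [ 1.03767349  0.16178103 -1.34240515]
shift [0.03 0.01 1.23] turn [ 0.   -0.02  0.02] rows>= 2
```

Request:
play_rows(moves=[0,0,0.5,0,0,0,255,0,0,1,0,0,0,255,0,0,1.22,0,0,0,255,0,0,1.22,0,0,0,255,0,0,1.22,0,0,0,255,0,0,1.22,0,0,0,180,0,0,1.22,0,0,0,125,0,0,1.22,0,0,0,125,0,0,1.22,0,0,0,125,0,0,1.22,0,0,0,125,0,0,0.5,0,0,0,125,0,0,0,0,0,0,125,0,0,-1,0,0,0,100,0,0,-2,0,0,0,100,0,3,-2.5,0,0,0,100,0,5,-2.5,0,0,0,100,0,7,-2.5,0,0,0,100,0,7,-2.5,0,0,0,100,0,7,-2.5,0,0,0,100,0,7,-2.5,0,0,0,100])

```text
time: 37.73
position: [0.4909, -0.1166, 0.1892]
tcp_rot: [0.0, 1.0, 0.029, 0.001]
force: [0.7, 0.2, 0.9]
grip_width: 0.0517
gripper_force: 0.0
```

```bash
python3 - <<'E'
from h import *
o=ctrl.get_obs();print(o['position'])
im=snap('top');sd=snap('side')
cv2.imwrite('pics/d.png',np.hstack([cv2.resize(im[110:350,40:350],(520,403)),cv2.resize(sd[230:420,150:340],(403,403))[:,:270]])[:,:,::-1])
E
```

```text
[ 0.49091423 -0.11659136  0.18919335]
```

View pics/d.png

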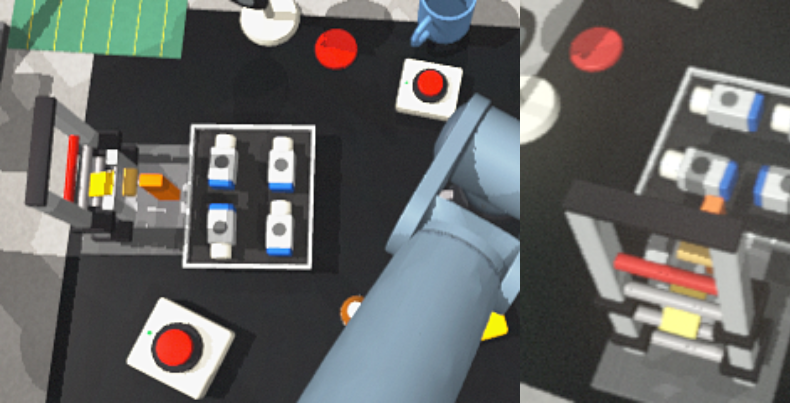

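All four drives lie flat and separate in the tray, at crop (222,162), (281,162), (221,230), (281,228). Before gripping the tab, I check where the wrist stands relative to the TCP, because the mast is near.

```bash
python3 - <<'E'
from h import *
o=ctrl.get_obs();print(o['position'],o['qpos'])
p=o['position'];q1=o['qpos'][0]
r=np.array([np.sin(q1),-np.cos(q1),0])  # right of arm plane
ims={n:snap(n).copy() for n in('top','side')}
for n,im in ims.items():
    for h,c in((0,(255,0,0)),(.1,(255,128,0)),(.2,(255,255,0)),(.3,(0,255,0))):
        for l,s in((0,4),(.11,2)):
            u=proj(n,p+[0,0,h]+r*l);cv2.circle(im,tuple(int(v) for v in u),s,c,-1)
cv2.imwrite('pics/e.png',np.hstack([ims['top'][60:360,180:480],cv2.resize(ims['side'][0:230,270:560],(378,300))])[:,:,::-1])
go((.518,.290,.20),3.3);go((.518,.290,.098),3.3)
E
```

```text
[ 0.49167324 -0.11988813  0.18978693] [-4.63022637e-01 -5.51566562e-02  1.95930853e+00 -1.06946250e-03
  1.23441517e+00  1.05620332e+00]
shift [  1.24 -10.08  -0.28] turn [-1.000e-02 -0.000e+00  1.798e+01] rows>= 13
shift [  1.24 -10.08   2.27] turn [-1.000e-02 -0.000e+00  1.798e+01] rows>= 13
```

View pics/e.png

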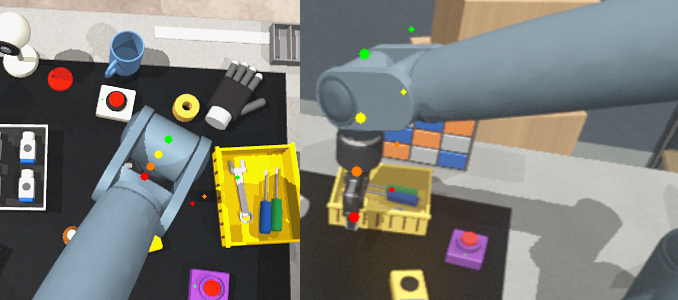

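The wrist fork's underside is about 0.20 m above the TCP, so with the TCP at 0.11 it passes above the mast top (0.29). Going to the tab.

Request:
play_rows(moves=[1.24,-9.95,-0.3,0,0,18,80,1.24,-9.95,-0.3,0,0,18,80,1.24,-9.95,-0.3,0,0,18,80,1.24,-9.95,-0.3,0,0,18,80,1.24,-9.95,-0.3,0,0,18,80,1.24,-9.95,-0.3,0,0,18,80,1.24,-9.95,-0.3,0,0,18,80,1.24,-9.95,-0.3,0,0,18,80,1.24,-9.95,-0.3,0,0,18,80,1.24,-9.95,-0.3,0,0,18,80,1.24,-9.95,-0.3,0,0,18,80,1.24,-9.95,-0.3,0,0,18,80,1.24,-9.95,-0.3,0,0,18,80,1.24,-9.95,-0.3,0,0,18,80,1.24,-9.95,-0.3,0,0,18,80,1.24,-9.95,-0.3,0,0,18,80,1.24,-9.95,-0.3,0,0,18,80,1.24,-9.95,-0.3,0,0,18,80])

```text
time: 39.43
position: [0.5154, 0.1371, 0.1686]
tcp_rot: [-0.08, 0.797, -0.597, -0.042]
force: [0.2, -0.2, -0.3]
grip_width: 0.0586
gripper_force: 0.0
```

```bash
python3 - <<'E'
from h import *
o=ctrl.get_obs();print(o['position'],o['qpos'])
go((.518,.285,.2),3.3);go((.518,.285,.110),3.3)
cv2.imwrite('pics/f.png',np.hstack([cv2.resize(snap('side')[150:420,120:400],(560,540))])[:,:,::-1])
E
```

```text
[0.51542286 0.13707143 0.16864059] [-0.04045914  0.00351589  1.95147718  0.19423464  1.17161715  2.74153775]
shift [-3.6  -1.14 -0.12] turn [-0.67  1.96  2.6 ] rows>= 4
shift [-3.24 -0.96  2.1 ] turn [-0.67  1.96  2.6 ] rows>= 4
```

View pics/f.png

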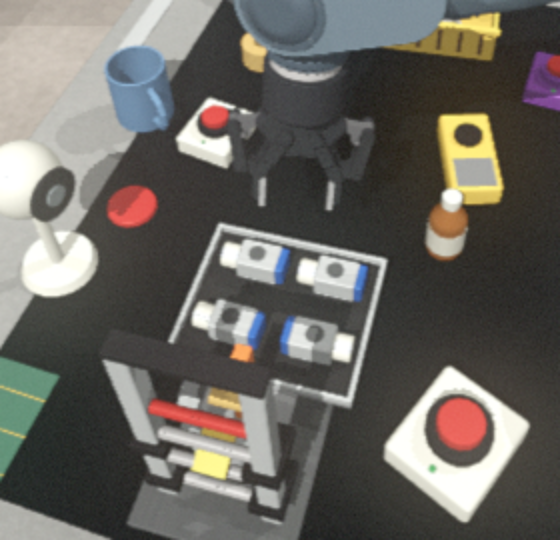

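The joint clamped again because I turned the wrong way; the drives still lie fine in the tray. Turning back the other way.

Request:
play_rows(moves=[0,0,-0.5,0,0,-3,80,0,0,-0.5,0,0,-18,80,0,0,-0.5,0,0,-18,80,0,0,-0.5,0,0,-18,80,0,0,-0.5,0,0,-18,80,0,0,-0.5,0,0,-18,80,0,0,-0.5,0,0,-18,80,0,0,-0.5,0,0,-18,80,0,0,-0.5,0,0,-18,80,0,0,-0.5,0,0,-18,80,0,0,-0.5,0,0,-18,80,0,0,-0.5,0,0,-18,80,0,0,-0.5,0,0,-18,80,0,0,-0.5,0,0,-18,80,0,0,-0.5,0,0,-18,80,0,0,-0.5,0,0,-18,80,0,0,-0.5,0,0,-18,80])

```text
time: 40.9
position: [0.5156, 0.1338, 0.1888]
tcp_rot: [-0.086, 0.986, 0.141, 0.027]
force: [-0.4, -0.4, 0.4]
grip_width: 0.0585
gripper_force: 0.0
```

```bash
sed -i "s/        if best is None or np.linalg.norm(w)<np.linalg.norm(best\[0\]): best=(w,Rt)/        psi0=np.degrees(np.arctan2(R0[1,1],R0[0,1])); d6=-((s-psi0+180)%360-180)+0; q6=o['qpos'][5]+np.radians(d6)\n        ok=abs(q6+np.arctan2(p[1],p[0])-np.arctan2(p0[1],p0[0]))<2.5\n        if ok and (best is None or np.linalg.norm(w)<np.linalg.norm(best[0])): best=(w,Rt)/" h.py
python3 - <<'E'
from h import *
o=ctrl.get_obs();print(o['position'],o['qpos'])
go((.518,.137,.2),3.3);go((.518,.285,.2),3.3)
E
```

```text
[0.51562532 0.13375704 0.18884331] [-0.04718808 -0.0229843   1.93802232  0.19166249  1.21148208  1.17275672]
shift [ 0.1  -0.1  -0.26] turn [ -0.97  -2.01 -15.35] rows>= 11
shift [ 1.11 -3.6   0.4 ] turn [ -0.97  -2.01 -15.35] rows>= 11
```

Request:
play_rows(moves=[0.1,-0.1,-0.26,-0.97,-2.0,-15.35,80,0.1,-0.1,-0.26,-0.97,-2.0,-15.35,80,0.1,-0.1,-0.26,-0.97,-2.0,-15.35,80,0.1,-0.1,-0.26,-0.97,-2.0,-15.35,80,0.1,-0.1,-0.26,-0.97,-2.0,-15.35,80,0.1,-0.1,-0.26,-0.97,-2.0,-15.35,80,0.1,-0.1,-0.26,-0.97,-2.0,-15.35,80,0.1,-0.1,-0.26,-0.97,-2.0,-15.35,80,0.1,-0.1,-0.26,-0.97,-2.0,-15.35,80,0.1,-0.1,-0.26,-0.97,-2.0,-15.35,80,0.1,-0.1,-0.26,-0.97,-2.0,-15.35,80,0.1,-0.1,-0.26,-0.97,-2.0,-15.35,80,1.11,-3.6,0.4,-0.97,-2.0,-15.35,80,1.11,-3.6,0.4,-0.97,-2.0,-15.35,80,1.11,-3.6,0.4,-0.97,-2.0,-15.35,80,1.11,-3.6,0.4,-0.97,-2.0,-15.35,80,1.11,-3.6,0.4,-0.97,-2.0,-15.35,80,1.11,-3.6,0.4,-0.97,-2.0,-15.35,80,1.11,-3.6,0.4,-0.97,-2.0,-15.35,80,1.11,-3.6,0.4,-0.97,-2.0,-15.35,80])

```text
time: 42.57
position: [0.5179, 0.2837, 0.1997]
tcp_rot: [-0.0, 0.687, 0.727, 0.0]
force: [-0.3, 0.6, -0.9]
grip_width: 0.0584
gripper_force: 0.0
```

```bash
python3 - <<'E'
from h import *
o=ctrl.get_obs();print(o['position'],o['qpos'],o['force'])
go((.518,.285,.2),3.3);go((.518,.285,.11),3.3)
E
```

```text
[0.51788406 0.2837418  0.19969773] [3.09158655e-01 1.37653040e-01 1.74097650e+00 4.93627340e-04
 1.26275307e+00 2.53329116e-01] [-0.25379273  0.5886777  -0.88905251]
shift [ 0.03  0.   -0.01] turn [ 0.   -0.01 -0.02] rows>= 1
shift [0.03 0.   2.24] turn [ 0.   -0.01 -0.02] rows>= 3
```

Request:
play_rows(grip_force=90, moves=[0,0,0.6,0,0,0,80,0,0,1.2,0,0,0,80,0,0,1.8,0,0,0,80,0,0,2.24,0,0,0,80,0,0,2.24,0,0,0,80,0,0,2.24,0,0,0,150,0,0,2.24,0,0,0,200,0,0,2.24,0,0,0,255,0,0,2.24,0,0,0,255,0,0,2.24,0,0,0,255,0,0,2.24,0,0,0,255,0,0,2.24,0,0,0,255,0,0,2.24,0,0,0,255,0,0,2.24,0,0,0,255])

```text
time: 43.73
position: [0.5175, 0.2849, 0.1125]
tcp_rot: [-0.0, 0.686, 0.727, -0.0]
force: [-6.3, -2.7, 8.1]
grip_width: 0.0142
gripper_force: 89.0
```

Request:
play_rows(moves=[0,0,-0.1,0,0,0,255,0,0,-0.2,0,0,0,255,0,0,-0.3,0,0,0,255,0,0,-0.4,0,0,0,255,0,0,-0.5,0,0,0,255,0,0,-0.6,0,0,0,255,0,0,-0.7,0,0,0,255,0,0,-0.8,0,0,0,255,0,0,-0.9,0,0,0,255,0,0,-1.0,0,0,0,255,0,0,-1.1,0,0,0,255,0,0,-1.2,0,0,0,255,0,0,-1.3,0,0,0,255,0,0,-1.4,0,0,0,255,0,0,-1.5,0,0,0,255,0,0,-1.6,0,0,0,255])

```text
time: 45.07
position: [0.5175, 0.2849, 0.1745]
tcp_rot: [-0.0, 0.686, 0.727, 0.0]
force: [-0.4, 2.1, -10.2]
grip_width: 0.0143
gripper_force: 88.0
```

```bash
python3 - <<'E'
from h import *
o=ctrl.get_obs();print(o['position'],o['force'],o['grip_width'],o['gripper_force'])
im=snap('side')
h=cv2.cvtColor(im,cv2.COLOR_RGB2HSV).astype(int);m=(h[...,0]>8)&(h[...,0]<20)&(h[...,1]>150)&(h[...,2]>110)
m[:, :190]=0;m[:,300:]=0;m[:250]=0
P=np.argwhere(m);print(len(P),P.mean(0) if len(P) else '')
cv2.imwrite('pics/g.png',cv2.resize(im[180:420,130:370],(600,600))[:,:,::-1])
E
```

```text
[0.51748734 0.28487195 0.17448058] [ -0.43515124   2.07148972 -10.19034577] 0.014326940521705883 87.95116782188416
248 [322.72580645 235.74596774]
```

View pics/g.png

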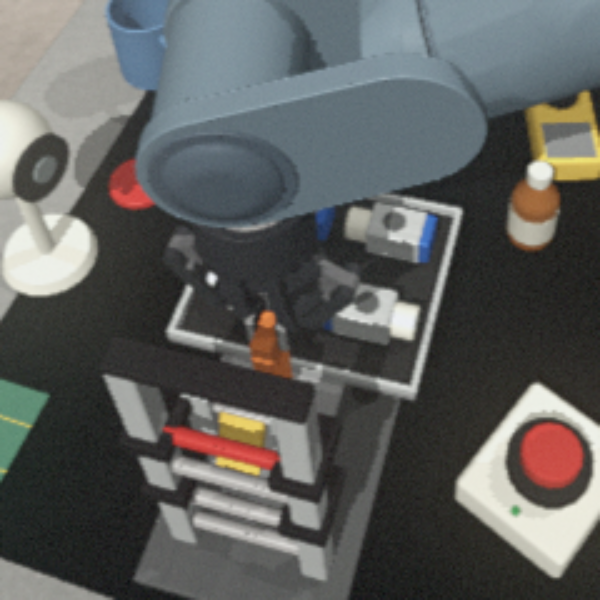

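The tray is rising with the drives in it (tab held at crop (265,330), red rung at (220,445)). Continuing past the red rung.

Request:
play_rows(moves=[0,0,-0.1,0,0,0,255,0,0,-0.2,0,0,0,255,0,0,-0.3,0,0,0,255,0,0,-0.4,0,0,0,255,0,0,-0.5,0,0,0,255,0,0,-0.6,0,0,0,255,0,0,-0.7,0,0,0,255,0,0,-0.8,0,0,0,255,0,0,-0.9,0,0,0,255,0,0,-1.0,0,0,0,255,0,0,-1.1,0,0,0,255,0,0,-1.2,0,0,0,255,0,0,-1.3,0,0,0,255,0,0,-1.4,0,0,0,255,0,0,-1.5,0,0,0,255,0,0,-1.5,0,0,0,255,0,0,-1.5,0,0,0,255,0,0,-1.5,0,0,0,255])

```text
time: 46.62
position: [0.5175, 0.2849, 0.2348]
tcp_rot: [-0.0, 0.686, 0.727, 0.0]
force: [-5.1, 2.5, -7.7]
grip_width: 0.014
gripper_force: 88.9
```

```bash
python3 - <<'E'
from h import *
o=ctrl.get_obs();print(o['position'],o['force'],o['grip_width'],o['gripper_force'])
im=snap('side');snap('top','t5.png')
cv2.imwrite('pics/h.png',cv2.resize(im[180:400,150:350],(600,600))[:,:,::-1])
E
```

```text
[0.51750586 0.28487481 0.2348049 ] [-5.13186286  2.5394187  -7.71987983] 0.014030289043565807 88.88875007629395
```

View pics/h.png

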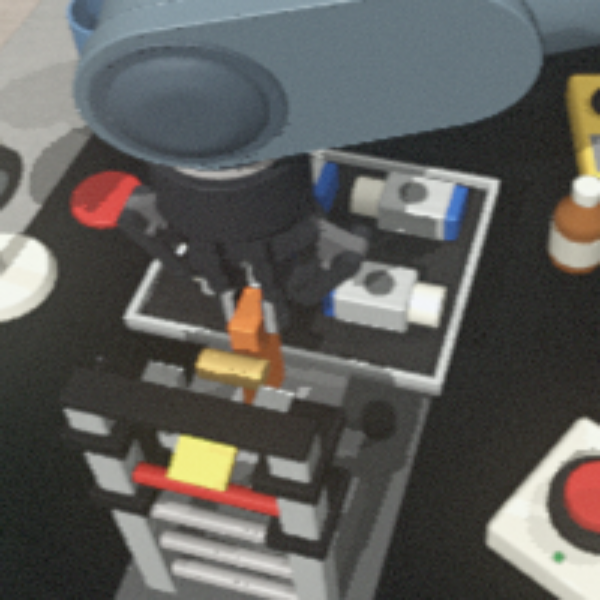

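```bash
python3 - <<'E'
from h import *
for t in (.1,.11,.116,.12,.125): 
    print(t,[proj('side',(x,y,.044+t)).round(1).tolist() for x,y in ((.417,.259),(.617,.272))])
E
```

```text
0.1 [[297.3, 324.9], [193.9, 301.9]]
0.11 [[297.4, 322.3], [193.0, 299.2]]
0.116 [[297.5, 320.6], [192.5, 297.5]]
0.12 [[297.5, 319.5], [192.1, 296.3]]
0.125 [[297.6, 318.1], [191.7, 294.9]]
```

The pawl's yellow flap stands over the red rung (crop (203,462)); the lip corners give tray height about 0.12. I raise it 5 mm more for margin, then lower slowly.

Request:
play_rows(moves=[0,0,-0.07,0,0,0,255,0,0,-0.13,0,0,0,255,0,0,-0.13,0,0,0,255,0,0,-0.13,0,0,0,255,0,0,0,0,0,0,255,0,0,0.1,0,0,0,255,0,0,0.2,0,0,0,255,0,0,0.3,0,0,0,255,0,0,0.36,0,0,0,255,0,0,0.42,0,0,0,255,0,0,0.45,0,0,0,255,0,0,0.45,0,0,0,255,0,0,0.45,0,0,0,255])

```text
time: 47.8
position: [0.5175, 0.2849, 0.2165]
tcp_rot: [-0.0, 0.686, 0.727, 0.0]
force: [-4.9, 2.2, -8.9]
grip_width: 0.0149
gripper_force: 88.8
```

Request:
play_rows(moves=[0,0,0.03,0,0,0,255,0,0,0.06,0,0,0,255,0,0,0.08,0,0,0,255,0,0,0.08,0,0,0,255,0,0,0.08,0,0,0,255])

```text
time: 48.22
position: [0.5175, 0.2849, 0.2134]
tcp_rot: [-0.0, 0.686, 0.727, 0.0]
force: [-5.3, 2.4, -9.2]
grip_width: 0.014
gripper_force: 89.0
```

Request:
play_rows(moves=[0,0,0.02,0,0,0,255,0,0,0.04,0,0,0,255,0,0,0.04,0,0,0,255])

```text
time: 48.47
position: [0.5176, 0.2848, 0.2125]
tcp_rot: [-0.0, 0.686, 0.727, 0.0]
force: [-7.3, 1.5, -6.4]
grip_width: 0.0144
gripper_force: 89.5
```

Force starts to drop; lower a little more.

Request:
play_rows(moves=[0,0,0.02,0,0,0,255,0,0,0.04,0,0,0,255,0,0,0.04,0,0,0,255])

```text
time: 48.72
position: [0.5176, 0.2848, 0.2122]
tcp_rot: [-0.0, 0.686, 0.727, 0.0]
force: [-9.6, 0.5, 0.5]
grip_width: 0.0142
gripper_force: 90.2
```

Request:
play_rows(moves=[0,0,0.01,0,0,0,255,0,0,0.02,0,0,0,255,0,0,0.02,0,0,0,255])

```text
time: 48.97
position: [0.5176, 0.2848, 0.2122]
tcp_rot: [-0.0, 0.686, 0.727, 0.0]
force: [-11.2, -1.0, 4.3]
grip_width: 0.0146
gripper_force: 90.5
```

Seated (the load went off the wrist, z blocked at 0.212). Release and rise.

Request:
play_rows(moves=[0,0,0,0,0,0,200,0,0,0,0,0,0,120,0,0,0,0,0,0,80,0,0,0,0,0,0,80,0,0,0,0,0,0,80,0,0,0,0,0,0,80,0,0,0,0,0,0,80,0,0,-0.5,0,0,0,80,0,0,-1,0,0,0,80,0,0,-1.5,0,0,0,80,0,0,-2,0,0,0,80,0,0,-2,0,0,0,80,0,0,-2,0,0,0,80])

```text
time: 50.05
position: [0.5184, 0.2849, 0.2902]
tcp_rot: [0.001, 0.686, 0.727, 0.002]
force: [0.2, -0.4, -0.8]
grip_width: 0.0584
gripper_force: 0.0
```

```bash
python3 - <<'E'
from h import *
o=ctrl.get_obs();print(o['position'],o['force'],o['qpos'].round(2),o['grip_width'])
for y in (0,-.0615): go((.62 if y==0 else .6995,y,.29 if y==0 else .12),3.3)
E
```

```text
[0.51835678 0.28494355 0.2901599 ] [ 0.19771852 -0.43901896 -0.82553251] [0.31 0.06 1.65 0.   1.42 0.25] 0.058381535594867216
shift [-7.26  2.12  0.  ] turn [ 0.04 -0.02  0.01] rows>= 8
shift [-8.92  4.    4.25] turn [ 0.04 -0.02  0.01] rows>= 11
```

Request:
play_rows(moves=[-7.26,2.12,0,0,0,0,160,-7.26,2.12,0,0,0,0,255,-7.26,2.12,0,0,0,0,255,-7.26,2.12,0,0,0,0,255,-7.26,2.12,0,0,0,0,255,-7.26,2.12,0,0,0,0,255,-7.26,2.12,0,0,0,0,255,-7.26,2.12,0,0,0,0,255,-8.92,4,4.2,0,0,0,255,-8.92,4,4.2,0,0,0,255,-8.92,4,4.2,0,0,0,255,-8.92,4,4.2,0,0,0,255,-8.92,4,4.2,0,0,0,255,-8.92,4,4.2,0,0,0,255,-8.92,4,4.2,0,0,0,255,-8.92,4,4.2,0,0,0,255,-8.92,4,4.2,0,0,0,255])

```text
time: 51.47
position: [0.6991, -0.0614, 0.1236]
tcp_rot: [0.002, 0.686, 0.728, 0.001]
force: [1.2, -1.7, -0.4]
grip_width: -0.0003
gripper_force: 0.0
```

```bash
python3 - <<'E'
from h import *
o=ctrl.get_obs();print(o['position'],o['force'],o['grip_width'])
go((.6995,-.0615,.055),3.3);go((.6995,-.0615,.044),3.3)
im=snap('side');top=snap('top')
cv2.imwrite('pics/i.png',np.hstack([cv2.resize(im[150:400,140:350],(504,600)),cv2.resize(top[140:300,40:150],(292,425),)[:, :].copy() if 0 else cv2.copyMakeBorder(cv2.resize(top[150:300,40:240],(290,218)),0,382,0,0,0)])[:,:,::-1])
E
```

```text
[ 0.69910337 -0.06139675  0.12358161] [ 1.18260037 -1.73403825 -0.37245281] -0.0002688242931830469
shift [-0.    0.    1.71] turn [0.05 0.   0.02] rows>= 2
shift [-0.    0.    1.99] turn [0.05 0.   0.02] rows>= 2
```

View pics/i.png

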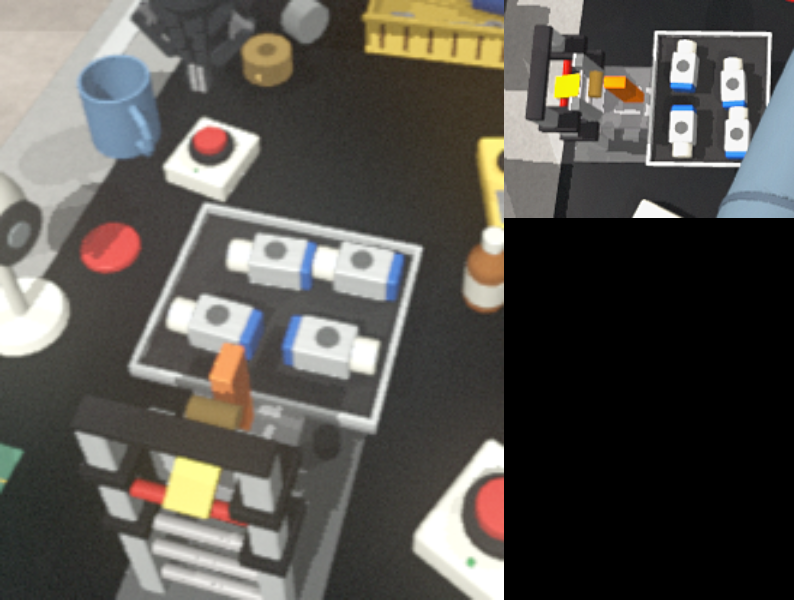

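The pawl sits on the red rung (crop (190,490)); the four drives lie flat in the raised tray. One was nudged end-to-end with its neighbour at (320,262), but not on top of it. The shut fingers are above the small white button; pressing.

Request:
play_rows(moves=[0,0,0.6,0,0,0,255,0,0,1.2,0,0,0,255,0,0,1.6,0,0,0,255,0,0,1.6,0,0,0,255,0,0,1.6,0,0,0,255])

```text
time: 51.98
position: [0.6978, -0.0616, 0.0566]
tcp_rot: [-0.001, 0.686, 0.727, 0.0]
force: [-0.7, -0.3, 0.1]
grip_width: -0.0001
gripper_force: 0.0
```

Request:
play_rows(moves=[0,0,0.1,0,0,0,255,0,0,0.2,0,0,0,255,0,0,0.27,0,0,0,255,0,0,0.27,0,0,0,255,0,0,0.27,0,0,0,255])

```text
time: 52.4
position: [0.6994, -0.0622, 0.0474]
tcp_rot: [0.001, 0.686, 0.727, 0.001]
force: [1.8, -0.4, 2.8]
grip_width: 0.0003
gripper_force: 1.4
```

Contact. Continue in small steps to the bottom.

Request:
play_rows(moves=[0,0,0.04,0,0,0,255,0,0,0.08,0,0,0,255,0,0,0.1,0,0,0,255,0,0,0.1,0,0,0,255,0,0,0.1,0,0,0,255])

```text
time: 52.82
position: [0.6995, -0.0622, 0.044]
tcp_rot: [0.001, 0.686, 0.727, 0.001]
force: [-1.0, 0.1, 10.0]
grip_width: -0.0001
gripper_force: 4.7
```

Request:
play_rows(moves=[0,0,0.02,0,0,0,255,0,0,0.04,0,0,0,255,0,0,0.04,0,0,0,255,0,0,0.04,0,0,0,255])

```text
time: 53.15
position: [0.6996, -0.0622, 0.0439]
tcp_rot: [0.001, 0.686, 0.727, 0.001]
force: [-4.0, 1.0, 16.1]
grip_width: 0.0002
gripper_force: 8.2
```

Bottomed out (16 N, z blocked at 0.044). Release and check.

Request:
play_rows(moves=[0,0,-0.3,0,0,0,255,0,0,-0.8,0,0,0,255,0,0,-1.6,0,0,0,255,0,0,-2.4,0,0,0,255,0,0,-3,0,0,0,255,0,0,-3,0,0,0,255,0,0,-3,0,0,0,255,0,0,-3,0,0,0,255])

```text
time: 53.82
position: [0.697, -0.0618, 0.1586]
tcp_rot: [-0.002, 0.686, 0.727, -0.0]
force: [0.1, 0.0, -0.5]
grip_width: 0.0004
gripper_force: 0.0
```

```bash
python3 - <<'E'
from h import *
o=ctrl.get_obs();print(o['position'],o['force'])
im=snap('side');top=snap('top')
cv2.imwrite('pics/j.png',np.hstack([cv2.resize(im[90:400,140:430],(470,502)),cv2.copyMakeBorder(cv2.resize(top[100:340,40:340],(320,256)),0,246,0,0,0)])[:,:,::-1])
E
```

```text
[ 0.69703812 -0.06176043  0.15859208] [ 0.1217681   0.02647643 -0.47692952]
```

View pics/j.png

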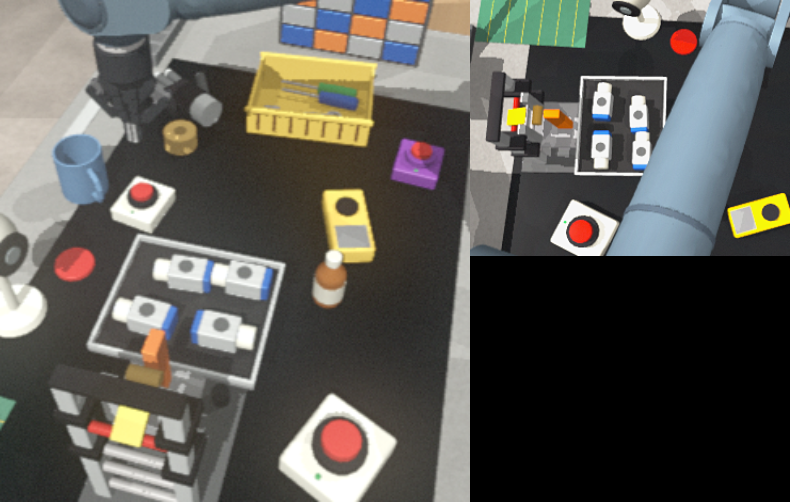

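The final view shows the tray seated on the red rung, four drives flat in it, both screwdrivers in the basket, the button released and the other things in place.

```bash
python3 -c "
from station import order
print(order.job_done())"
```

```text
the job is handed in; nothing more can be done
None
```

The job is handed in with every step done in the order asked; the one risk is that joint 6 was clamped at its ±2.74 limit twice (read 2.7414 and 2.7415), which could count as passing its range.

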